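Hang the vial basket on the immersion lift

TASK

Get the basket of vials ready for its rinse: swing its bail up from where it lies until it stands upright, with the basket still standing on the bench, then lift the basket by the bail's white grip, hook the bail over both hooks of the immersion lift and press it down gently past the two sprung latch bolts until it is fully home and both bolts have sprung out over it. Let go and leave it hanging still, keep the basket level and the vials in it, press the lift with no more than 20 N, and leave the beaker, the timer and the tweezers where they are.

Things in the scene. Friction and masses are not known exactly. Their poses are not given: they have to be found in the camera images.
- basket: Open perforated stainless basket, 72 (x) x 108 (y) x 48 (z) mm, on four slippery plastic feet, loose on the bench, three small vials lying in it; 0.2 to 0.35 kg in all (varies). Origin: centre of its underside. Its x axis points away from the side where the bail lies.
- bail_pivot (a point): Middle of the bail's pivot axis, 52.5 mm above the basket's origin; axes as the basket's. The axis runs along y, through a lug on each short side of the basket.
- bail (a joint): Angle of the basket's swing bail (rad): 0 = flat on the rim, reaching out on the basket's -x side, its crown 64 mm beyond the rim and 52.5 mm above the bench; 1.57 = upright; 3.14 = flat on the other side. It turns freely and falls flat if let go. A U of 6 mm round steel rod, legs 94 mm apart, crown 100 mm from the pivot axis.
- bail_crown (a point): Centre of the bail's straight crown, on the rod's axis (y axis along the rod), in the middle of the white grip: a roller 14 mm in diameter, 40 mm long, that turns freely on the rod, so it can be held still while the bail swings. On either side, 20 to 41 mm from this point, the rod is bare: there the hooks go.
- hook_mark (a point): Point of the lift's carriage, 240 to 270 mm above the bench (varies). x: back towards the column; z up. A fork with two hooks is clamped on it by hand, 9 mm lower to 9 mm higher: the axis of the fully seated rod runs along y, 9 mm below to 9 mm above this point (x and y exact). That height is not measured: feel for it. Fork and carriage are rigid.
- dip_lift: Immersion lift, fixed: white base 204 x 160 mm, under the hooks an open steel rinse bath (128 x 144 mm, top 62 mm above the bench), behind it a column 324 mm high. Origin: on the bench straight below hook_mark, axes parallel to hook_mark's. The hooks are 8 mm plates with middles at y = +30 and -30 mm; the 52 mm gap between them is for grip and fingers and open above; behind it a cross bar at x = 60 mm.
- latch_left (a joint): Travel (m) of the sprung bolt in the +y hook; 0 = out. Heights from the seated rod's axis: hook slot 10 mm wide (x), floor -3, walls to 26, flared to 20 wide at 33; underside -12. Bolt: underside 4, upright front 4 to 12, bevel 12 to 26. A rod pressed on both bolts (8 to 13 N in all, more than the basket weighs) drives them back 4 to 6 mm, slides 12 mm past them, rubbing; the hard floor stops it as they snap out.
- latch_right (a joint): The same for the -y hook's bolt.
- vial_1: Small glass vial with blue cap, 12 mm diameter, 34 mm long, lying loose in the basket; origin at the middle of its foot.
- vial_2: Amber vial with grey cap, same size, loose in the basket; origin at the middle of its foot.
- vial_3: Clear vial with grey cap, same size, loose in the basket; origin at the middle of its foot.
- beaker_100: Bystander: glass beaker 55 mm across, 71 mm high; origin under its centre.
- lab_timer: Bystander: white desk timer 63 x 68 x 57 mm with a black dial; origin under its centre.
- tweezers: Bystander: steel tweezers 118 mm long lying on the bench; origin under their middle.

How it is judged (in metres and radians):
On the way, in this order (a step that is already met when the one before it is completed fails the run):
1. the bail is raised upright while the basket still stands on the bench (value of joint bail between 1.35 and 1.8 rad and height (world z) of basket below 0.006 m and angle between basket's own z axis and vertical below 0.1 rad), for 0.1 s.
2. the basket hangs from the bail, clear of the bench (height (world z) of basket above 0.03 m and contact force between the fingers and basket above 0.5 N), for 0.1 s.
3. the bail is home in both hooks and both latch bolts have sprung out over it (horizontal distance between bail_crown and hook_mark below 0.012 m and z of bail_crown in the frame of hook_mark between -0.013 and 0.0102 m and angle between the y axis of bail_crown and the y axis of hook_mark, either way round below 0.08 rad and value of joint each of latch_left, latch_right below 0.0015 m), for 0.2 s.
At the end, for the whole second after the job is handed in: The rod is home under both bolts, which are out to within 1.5 mm: crown centre within 12 mm level of hook_mark and 10 mm above to 13 mm below it, parallel within 0.08 rad; basket hanging still (under 50 mm/s), level within 0.3 rad, the vials in it (within 70 mm of its origin) (all of step 3 and angle between basket's own z axis and vertical below 0.3 rad and linear speed of basket below 0.05 m/s and distance between each of vial_1, vial_2, vial_3 and basket below 0.07 m); the robot touches nothing.
It fails at once if the basket or its bail presses on the lift with more than 20 N (contact force between basket and dip_lift above 20 N).
It fails at once if the robot itself presses on the lift with more than 20 N (contact force between any of the fingers, the arm and dip_lift above 20 N).
It fails at once if the basket is tipped by more than 0.6 rad (angle between basket's own z axis and vertical above 0.6 rad).
It fails at once if the beaker, the timer or the tweezers are moved by more than 30 mm (distance of any of beaker_100, lab_timer, tweezers from where it was at the start of the episode above 0.03 m).
It also fails if it takes over 67 s, if anything falls off the work surface, if the arm or the gripper's body presses on something with over 40 N, if the wrist force passes 120 N, or if a joint passes its speed limit or range.

ROBOT

A 6-joint arm with a two-finger parallel gripper is mounted at the origin on a cart in front of the work surface, level with it; the furniture and walls round the work are solid. World frame = base frame: x ahead of the robot, y to its left, z up, the work surface at z = 0. Lengths are in mm, angles in rad, forces in N, time in s.
With the tool pointing down it reaches from about 400 to 825 mm from the base axis. Payload 7 kg.
Tool frame: the origin (TCP) lies at the very end of the fingers, on their centre line; the grasp point (between the pads) lies 19 mm behind it; z points along the fingers, y is the direction in which the jaws open and shut (so a half turn about z gives the same grasp; the last joint's range is limited). The gripper opens to 85 mm and grips with 20 to 120 N. Pads are 22 mm wide; open, the fingers measure 114 mm over their backs; the gripper's body (76 mm by 85 mm) begins 54 mm behind the grasp point. The pads swing forward as they close: fully open they stand 13 mm farther back than shut.
Start: joints at [1.457, 0.359, 0.012, 0, -1.224, -0.288], TCP at [263.982, 621.215, 231.302] pointing down, gripper open.
Joint ranges: [-3.07, 3.07], [-1.43, 2.12], [-1.02, 1.25], [-3.03, 1.67], [-3.05, -0], [-3.03, 3.03]. Speed limits (rad/s): [2.39, 2.39, 3.01, 3.14, 3.14, 3.14].

INTERFACE

Orientations are given as a unit quaternion [w, x, y, z].
In Python, from workcell import arm gives the robot as it stands.
- The arm moves only by the tool carry_out, never from a script. Its argument "rows" is a list of rows, each an object with "travel": the shift along the tool's x, y, z in cm, a list of three; "delta_rot": the turn, a rotation vector about the tool's x, y, z in degrees, a list of three; "claw": the gripper's target within -1 to 1 (shut at 1, half-way at 0, fully open at -1). A call has 1 to 5 rows; each row is the pose to reach, as a shift and turn from the pose commanded when the call began, along the tool's axes at that moment; what a row does not reach only later rows make up. A row lasts 1/8 s, in which the tool goes at most 62.5 mm and 10.7 degrees, less where a joint would pass 70% of its speed; a pose out of reach is approached as far as the arm can. A call with a gripper value outside its range is refused whole. The fingers move at their own pace and stop on an object; "squeeze" is the grip in N (left out, the last holds). Time passes only in rows, so rows that repeat a pose let the fingers close. It gives the time, the measured TCP pose, the force and the opening at its end, in the units of the state.
- arm.state(): the state, without advancing time (a new reading comes with each control period).
- arm.camera(name): name is "side" or "top" or "wrist"; returns a dict with "img" (480x640x3 uint8, red, green, blue), "fx", "fy", "cx", "cy" (pixels), "world_to_cam" (4x4, takes a point from world to camera coordinates). Camera axes: x right, y down, z forward; pixel columns grow to the right and rows downward; lengths in mm; the calibration is good to about 2 mm. A picture is of the moment at which its call begins. There is no depth.
- arm.hand_in(): hands the job in, once; it reports no verdict.
The state is a dict: "t": time; "joints": joint angles; "qvel": joint speeds; "effort": joint torques, N m; "eef_pos": TCP position; "orientation": TCP orientation; "contact_force": force on the tool from outside, world axes, zero at the start; "ft_torque": the same for the moment, N m; "finger_gap": opening from 0.0 (shut) to 1.0 (fully open).
Only numpy, scipy, OpenCV 4.12 (cv2) and the standard library are available. Lean on these libraries where they do the work, as an engineer would, in place of code of your own. Each camera call takes 0.05 s, during which the arm holds its last target.

## Working session

There is one attempt and no reset: what is moved stays moved. The work goes in short steps, Python scripts to look and compute and a tool call to move; the robot and the scene stay as the last step left them, time stands still between calls to the robot, and variables do not carry over. Pictures are saved under pics/ and viewed, and the job is handed in when it is done.

Besides the shell and the picture viewer there is one more tool, called after ">>>" as name(argument=value, ...) on one line, values as JSON. carry_out: Moves the arm, as the interface text tells. Its arguments: {"type":"object","properties":{"rows":{"type":"array","items":{"type":"object","properties":{"travel":{"type":"array","items":{"type":"number"}},"delta_rot":{"type":"array","items":{"type":"number"}},"claw":{"type":"number"}}}},"squeeze":{"type":"number"}},"required":["rows"]}

```bash
ls; mkdir -p pics
python3 - <<'E'
from workcell import arm
import cv2
s=arm.state()
for k in s: print(k,s[k])
for n in ["side","top","wrist"]:
    c=arm.camera(n); cv2.imwrite(f"pics/a_{n}.png",c["img"][:,:,::-1]); print(n,c["fx"],c["fy"],c["cx"],c["cy"],c["world_to_cam"])
E
```

```text
pics
t 0.0
joints [ 1.45709829e+00  3.59360280e-01  1.10767848e-02 -3.54193060e-04
 -1.22409131e+00 -2.88083152e-01]
qvel [-0.00081529 -0.0001136   0.00061614  0.00088114  0.00143418 -0.00049745]
effort [ 2.43996710e-04 -5.83318806e+01  2.93441910e+01  6.93702623e+00
 -5.73857746e-03 -3.62386174e-05]
eef_pos [263.81063157 620.79906312 230.3879552 ]
orientation [ 8.00742966e-04  9.79876900e-01 -1.99601127e-01 -9.71499555e-05]
contact_force [-0.3513172  -0.33467419  0.2839668 ]
ft_torque [ 0.00489174 -0.03805389  0.04227784]
finger_gap 0.9998212045868379
side 524.4865367249447 524.4865367249447 331.5002044717043 246.796775734422 [[-9.99519273e-01  2.99893978e-02 -7.86504049e-03  5.08495254e+02]
 [ 2.55194667e-02  6.51744546e-01 -7.58009105e-01  1.28669919e+02]
 [-1.76062394e-02 -7.57845421e-01 -6.52196548e-01  1.31383280e+03]
 [ 0.00000000e+00  0.00000000e+00  0.00000000e+00  1.00000000e+00]]
top 621.2329750438073 621.2329750438073 318.93068941902976 241.04491568519973 [[-1.83082882e-02 -9.99830878e-01 -1.73864638e-03 -1.44134185e+01]
 [-9.80487504e-01  1.82944441e-02 -1.95728301e-01  4.93376291e+02]
 [ 1.95727007e-01 -1.87872909e-03 -9.80656621e-01  1.52944881e+03]
 [ 0.00000000e+00  0.00000000e+00  0.00000000e+00  1.00000000e+00]]
wrist 405.4849758655536 405.4849758655536 319.65679386526176 235.56388474455397 [[-3.90980779e-01 -9.20397749e-01  1.41904488e-03  6.74647737e+02]
 [-8.70293848e-01  3.70197749e-01  3.24872660e-01 -4.15118689e+01]
 [-2.99537392e-01  1.25783980e-01 -9.45756703e-01  3.81156780e+02]
 [ 0.00000000e+00  0.00000000e+00  0.00000000e+00  1.00000000e+00]]
```

View pics/a_side.png

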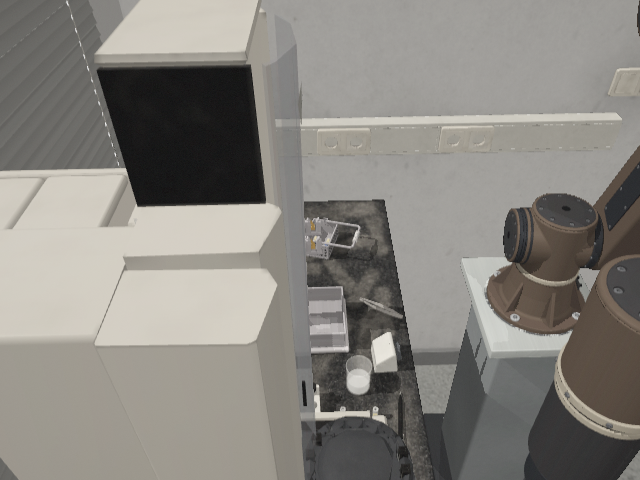

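View pics/a_top.png

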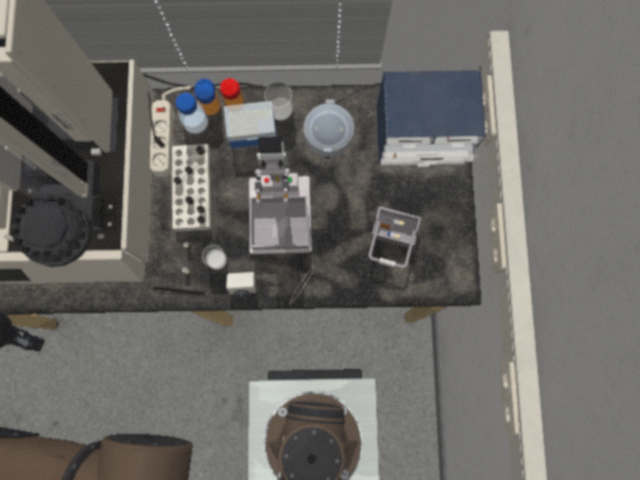

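View pics/a_wrist.png

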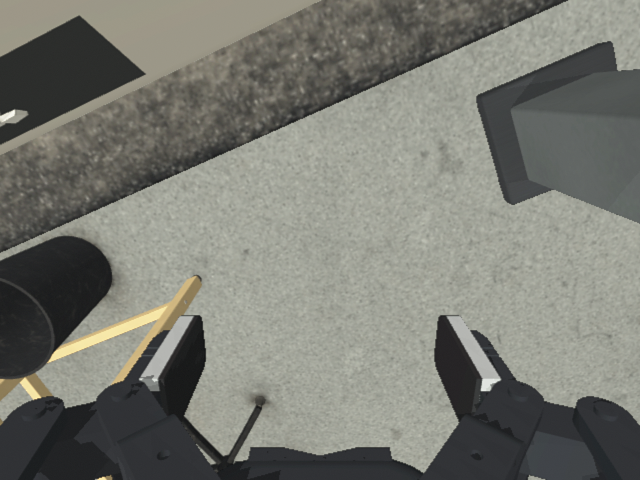

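```bash
cat > h.py <<'E'
import numpy as np, cv2
from workcell import arm
def proj(c,P):
    P=np.atleast_2d(P); q=(c["world_to_cam"]@np.c_[P,np.ones(len(P))].T)[:3]
    return np.c_[c["fx"]*q[0]/q[2]+c["cx"], c["fy"]*q[1]/q[2]+c["cy"]]
def ray(c,u,v):
    M=c["world_to_cam"];R=M[:3,:3];o=-R.T@M[:3,3]
    d=R.T@np.array([(u-c["cx"])/c["fx"],(v-c["cy"])/c["fy"],1]);return o,d
def atz(c,u,v,z):
    o,d=ray(c,u,v);return o+d*(z-o[2])/d[2]
def crop(img,x0,y0,w,h,s,name):
    cv2.imwrite(name,cv2.resize(img[y0:y0+h,x0:x0+w,::-1],None,fx=s,fy=s,interpolation=cv2.INTER_CUBIC))
E
python3 - <<'E'
from h import *
c=arm.camera("top"); crop(c["img"],355,195,80,80,7,"pics/b_bask.png"); crop(c["img"],235,125,90,140,4.2,"pics/b_lift.png")
c=arm.camera("side"); crop(c["img"],295,190,100,80,7,"pics/b_side.png")
E
```

```text
(no output)
```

View pics/b_bask.png

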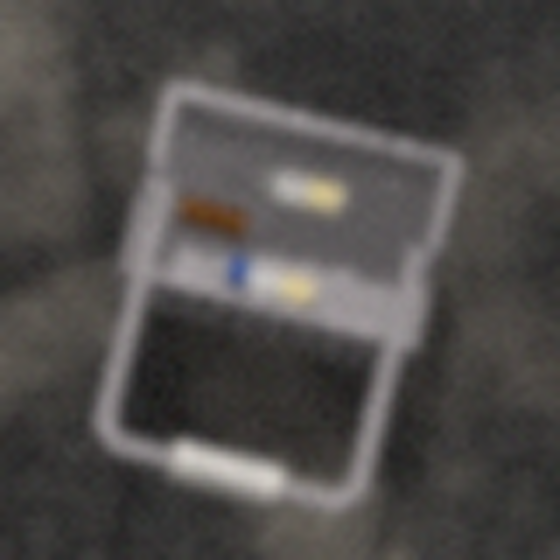

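View pics/b_lift.png

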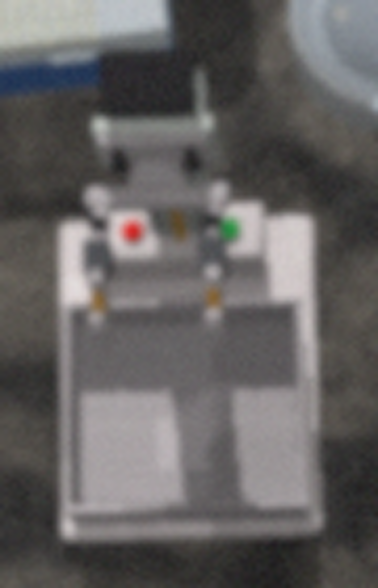

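View pics/b_side.png

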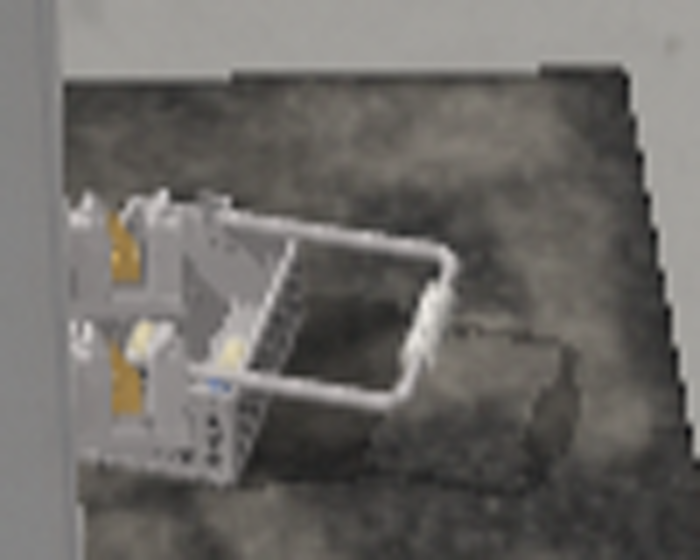

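Run:
```python
from h import *
c=arm.camera("top"); s=arm.camera("side")
def tb(u,v): return 355+u/7-.5+.07,195+v/7-.43
def tl(u,v): return 235+u/4.2-.38,125+v/4.2-.38
g=atz(c,*tb(230,469),52.5); print("grip top",g)
# triangulate w/ side
def tri(p,q):
    o1,d1=ray(c,*p);o2,d2=ray(s,*q);d1/=np.linalg.norm(d1);d2/=np.linalg.norm(d2)
    A=np.c_[d1,-d2];t=np.linalg.lstsq(A,o2-o1,rcond=None)[0];a=o1+d1*t[0];b=o2+d2*t[1];return (a+b)/2,np.linalg.norm(a-b)
print("tri",tri(tb(230,469),(295+428/7-.43,190+325/7-.43)))
for n,p in dict(gl=(172,455),gr=(285,483),cl=(100,430),cr=(350,500),legL=(135,290),legR=(388,345)).items(): print(n,atz(c,*tb(*p),52.5))
for n,p in dict(rimFL=(175,90),rimFR=(455,160)).items(): print(n,atz(c,*tb(*p),48))
for n,p in dict(bath_nl=(75,520),bath_nr=(310,515)).items(): print(n,atz(c,*tl(*p),62))
for n,p in dict(base_nl=(65,535),base_nr=(322,530)).items(): print(n,atz(c,*tl(*p),10))
for n,p in dict(hl=(97,318),hr=(213,312),bl=(98,300),br=(214,297)).items(): print(n,atz(c,*tl(*p),265))
for n,p in dict(coll=(100,122),colr=(212,127)).items(): print(n,atz(c,*tl(*p),324))
```

```text
grip top [ 436.38419423 -194.94364248   52.5       ]
tri (array([ 436.46020953, -194.76338755,   55.29909995]), np.float64(1.0822643680624064))
gl [ 441.87267884 -174.28452075   52.5       ]
gr [ 430.92300563 -214.49778984   52.5       ]
cl [ 451.47998345 -148.69540936   52.5       ]
cr [ 424.31315945 -237.56650588   52.5       ]
legL [ 502.73313887 -163.1344136    52.5       ]
legR [ 480.72122854 -253.86958776   52.5       ]
rimFL [ 578.31842029 -180.89418252   48.        ]
rimFR [ 550.01861452 -282.28431085   48.        ]
bath_nl [474.5736414  143.82361207  62.        ]
bath_nr [474.99732128   3.18002974  62.        ]
base_nl [475.09992911 155.54938878  10.        ]
base_nr [475.28210656  -3.28965635  10.        ]
hl [544.32142467 110.75879524 265.        ]
hr [546.44333676  49.56768307 265.        ]
bl [554.13459607 110.2403354  265.        ]
br [554.62304695  48.97631856 265.        ]
coll [631.98586252 103.50556232 324.        ]
colr [628.21819061  46.21578753 324.        ]
```

```bash
cat >> h.py <<'E'
from scipy.spatial.transform import Rotation as Ro
def yawof(s):
    q=s["orientation"];R=Ro.from_quat([q[1],q[2],q[3],q[0]]).as_matrix();return np.degrees(np.arctan2(R[1,0],R[0,0])),R
def rows(cur,wps):
    """cur=(x,y,z,yaw deg tool x heading); wps list same; prints rows travel cm, rot z"""
    t=np.radians(cur[3])
    for w in wps:
        d=np.array(w[:3])-cur[:3]
        print(w,"travel",[round(float(v)/10,2) for v in (d[0]*np.cos(t)+d[1]*np.sin(t),d[0]*np.sin(t)-d[1]*np.cos(t),-d[2])],"rotz",round(float(-(w[3]-cur[3])),1))
E
python3 - <<'E'
from h import *
s=arm.state();y,R=yawof(s);print(y,R.round(3))
c=arm.camera("wrist");M=c["world_to_cam"];o=-M[:3,:3].T@M[:3,3]
print("cam pos in tool",R.T@(o-s["eef_pos"]),"axes in tool",(R.T@M[:3,:3].T).round(3))
p=np.array([263.98,621.2,231.3]);y=-23.0
# arc to (436,-195): pass lift viewpoint
w=[];
import math
a0,r0=math.atan2(p[1],p[0]),math.hypot(p[0],p[1]);
for i in range(1,11):
    a=a0+(math.radians(8)-a0)*i/10; r=r0+(430-r0)*min(1,i/6); w.append((round(r*math.cos(a)),round(r*math.sin(a)),231+min(i,5)*24,round(-23-8.2*i)))
cur=(*p,y)
rows(cur,w[:5]); rows((*w[4],),w[5:])
E
```

```text
-23.02363312553136 [[ 0.92  -0.391 -0.   ]
 [-0.391 -0.92  -0.   ]
 [ 0.     0.    -1.   ]]
cam pos in tool [  84.47688537   -0.40343214 -142.49325275] axes in tool [[ 0.    -0.946 -0.325]
 [ 1.     0.     0.   ]
 [-0.    -0.325  0.946]]
(307, 555, 255, -31) travel [6.55, 4.41, -2.37] rotz 8.0
(339, 487, 279, -39) travel [12.15, 9.42, -4.77] rotz 16.0
(360, 419, 303, -48) travel [16.74, 14.86, -7.17] rotz 25.0
(372, 351, 327, -56) travel [20.5, 20.65, -9.57] rotz 33.0
(374, 287, 351, -64) travel [23.19, 26.46, -11.97] rotz 41.0
(366, 225, 351, -72) travel [5.22, 3.44, 0.0] rotz 8.0
(387, 186, 351, -80) travel [9.65, 3.26, 0.0] rotz 16.0
(405, 146, 351, -89) travel [14.03, 3.39, 0.0] rotz 25.0
(417, 103, 351, -97) travel [18.42, 4.2, 0.0] rotz 33.0
(426, 60, 351, -105) travel [22.68, 5.28, 0.0] rotz 41.0
```

>>> carry_out(rows=[{"travel":[6.5,4.4,-2.4],"delta_rot":[0,0,8],"claw":-1},{"travel":[12.1,9.4,-4.8],"delta_rot":[0,0,16],"claw":-1},{"travel":[16.7,14.9,-7.2],"delta_rot":[0,0,25],"claw":-1},{"travel":[20.5,20.7,-9.6],"delta_rot":[0,0,33],"claw":-1},{"travel":[23.2,26.5,-12],"delta_rot":[0,0,41],"claw":-1}])

```text
t: 1.02
eef_pos: [366.2, 344.4, 330.1]
orientation: [-0.0, 0.847, -0.532, 0.0]
contact_force: [1.5, -0.4, 1.2]
finger_gap: 0.997
```

>>> carry_out(rows=[{"travel":[5.2,3.4,0],"delta_rot":[0,0,8],"claw":-1},{"travel":[9.6,3.3,0],"delta_rot":[0,0,16],"claw":-1},{"travel":[14,3.4,0],"delta_rot":[0,0,25],"claw":-1},{"travel":[18.4,4.2,0],"delta_rot":[0,0,33],"claw":-1},{"travel":[22.7,5.3,0],"delta_rot":[0,0,41],"claw":-1}])

```text
t: 1.65
eef_pos: [417.8, 117.7, 329.7]
orientation: [0.0, -0.607, 0.795, 0.0]
contact_force: [0.9, 0.1, 0.5]
finger_gap: 1.0
```

Run:
```python
from h import *
c=arm.camera("wrist");s=arm.state();print(s["t"],s["eef_pos"],yawof(s)[0],s["contact_force"],s["joints"]);cv2.imwrite("pics/c_w.png",c["img"][:,:,::-1])
```

```text
1.7 [417.7410501  114.39157301 329.88779234] -105.72268955202563 [ 0.24694683 -3.51906375 -0.49825766] [ 7.26738036e-01 -1.09596011e-01 -3.13205804e-01  7.43775211e-04
 -1.36731632e+00 -1.00130095e+00]
```

View pics/c_w.png

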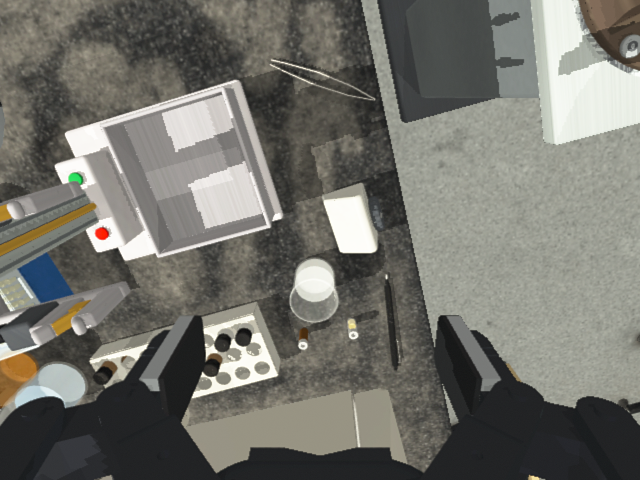

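Run:
```python
from h import *
rows((418,113,330,-105.7),[(440,70,360,-105),(465,30,385,-105),(490,-5,400,-105),(500,-20,400,-105)])
```

```text
(440, 70, 360, -105) travel [3.54, -3.28, -3.0] rotz -0.7
(465, 30, 385, -105) travel [6.72, -6.77, -5.5] rotz -0.7
(490, -5, 400, -105) travel [9.41, -10.12, -7.0] rotz -0.7
(500, -20, 400, -105) travel [10.58, -11.49, -7.0] rotz -0.7
```

>>> carry_out(rows=[{"travel":[3.5,-3.3,-3],"delta_rot":[0,0,0]},{"travel":[6.7,-6.8,-5.5],"delta_rot":[0,0,0]},{"travel":[9.4,-10.1,-7],"delta_rot":[0,0,0]},{"travel":[10.6,-11.5,-7],"delta_rot":[0,0,0]},{"travel":[10.6,-11.5,-7],"delta_rot":[0,0,0]}])

```text
invalid input
```

Run:
```python
from h import *
c=arm.camera("wrist");s=arm.state();print(s["t"],s["eef_pos"],yawof(s)[0],s["contact_force"]);cv2.imwrite("pics/d_w.png",c["img"][:,:,::-1])
np.save("d_w.npy",c,allow_pickle=True)
```

```text
1.75 [417.77238732 116.17319277 329.92192216] -105.41002258685776 [ 0.41559017  0.46786083 -0.0987402 ]
```

View pics/d_w.png

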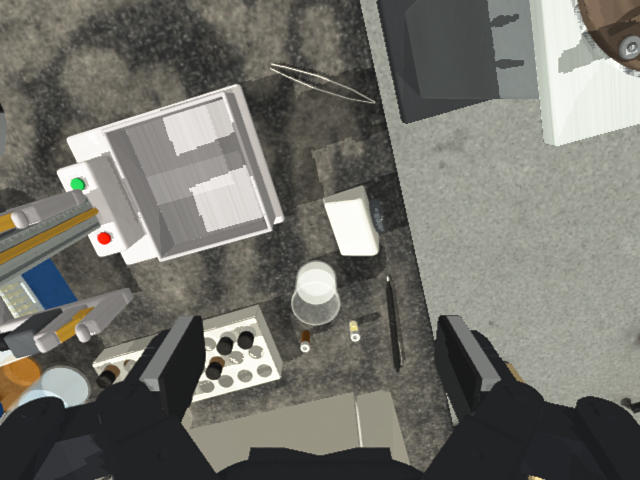

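>>> carry_out(rows=[{"travel":[3.5,-3.3,-3],"delta_rot":[0,0,0],"claw":-1},{"travel":[6.7,-6.8,-5.5],"delta_rot":[0,0,0],"claw":-1},{"travel":[9.4,-10.1,-7],"delta_rot":[0,0,0],"claw":-1},{"travel":[10.6,-11.5,-7],"delta_rot":[0,0,0],"claw":-1},{"travel":[10.6,-11.5,-7],"delta_rot":[0,0,0],"claw":-1}])

```text
t: 2.38
eef_pos: [501.7, -13.6, 399.1]
orientation: [-0.0, -0.608, 0.794, 0.0]
contact_force: [-0.4, -0.1, 0.0]
finger_gap: 1.0
```

Run:
```python
from h import *
c=arm.camera("wrist");s=arm.state();print(s["t"],s["eef_pos"],yawof(s)[0],s["contact_force"]);cv2.imwrite("pics/e_w.png",c["img"][:,:,::-1])
np.save("e_w.npy",c,allow_pickle=True)
```

```text
2.425 [501.24882792 -13.09827446 399.11218476] -105.06773227443689 [ 0.15389817 -0.46386301  0.17487281]
```

View pics/e_w.png

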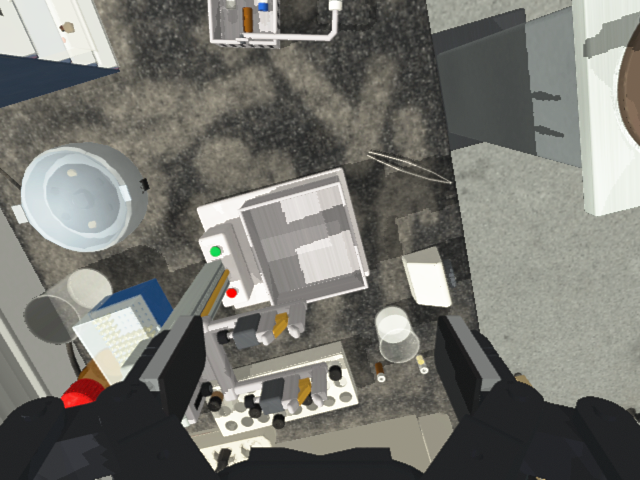

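Run:
```python
from h import *
c=np.load("e_w.npy",allow_pickle=True).item(); crop(c["img"],200,290,150,120,5.3,"pics/f.png")
```

```text
(no output)
```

View pics/f.png

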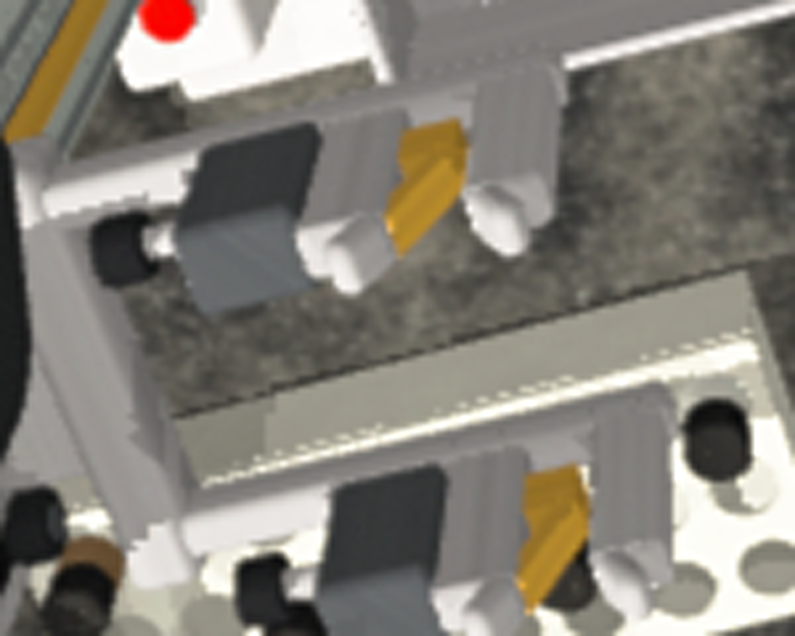

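Run:
```python
from h import *
c=np.load("e_w.npy",allow_pickle=True).item(); t=arm.camera("top")
crop(t["img"],250,165,50,40,16,"pics/g.png")
def w(u,v): return 200+u/5.3-.4,290+v/5.3-.4
for z in (270,280,290,300):
    print(z,[atz(c,*w(*p),z).round(1)[:2] for p in ((497,222),(355,255),(622,585),(485,605))])
```

```text
270 [array([544.7,  65.9]), array([566.3,  65.8]), array([544.2, 133.1]), array([565.8, 131.3])]
280 [array([542.4,  60. ]), array([563.2,  59.9]), array([541.9, 124.8]), array([562.7, 122.9])]
290 [array([540. ,  54.1]), array([560.,  54.]), array([539.5, 116.4]), array([559.5, 114.6])]
300 [array([537.7,  48.2]), array([556.9,  48.1]), array([537.2, 108. ]), array([556.4, 106.3])]
```

View pics/g.png

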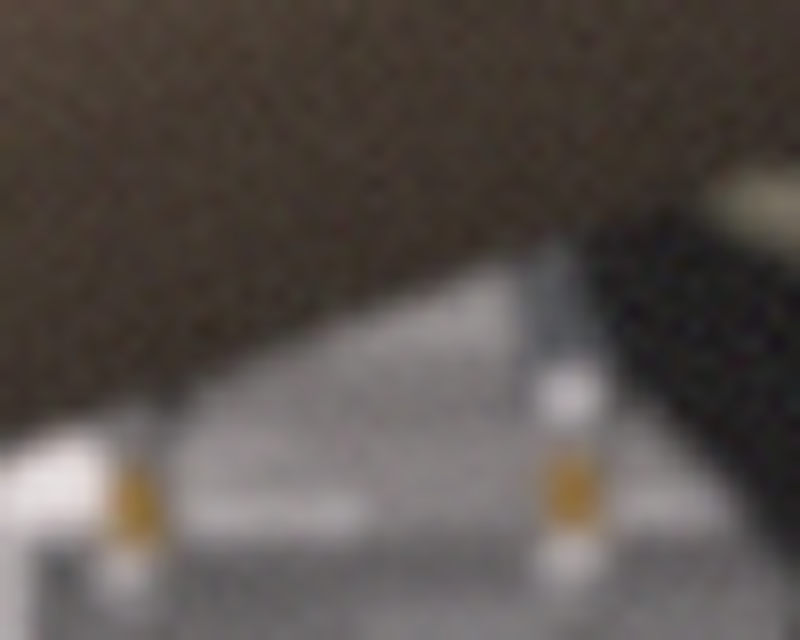

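Run:
```python
from h import *
c=np.load("e_w.npy",allow_pickle=True).item(); t=arm.camera("top")
def w(u,v): return 200+u/5.3-.4,290+v/5.3-.4
def T(u,v): return 250+u/16-.47,165+v/16-.47
def tri(p,q):
    o1,d1=ray(t,*p);o2,d2=ray(c,*q);d1/=np.linalg.norm(d1);d2/=np.linalg.norm(d2)
    A=np.c_[d1,-d2];k=np.linalg.lstsq(A,o2-o1,rcond=None)[0];a=o1+d1*k[0];b=o2+d2*k[1];return ((a+b)/2).round(1),(a-b).round(1)
print(tri(T(572,565),w(497,222)),tri(T(572,390),w(355,255)),tri(T(128,577),w(622,585)))
for p in ((572,565),(572,390),(128,577)): print([atz(t,*T(*p),z).round(1)[:2] for z in (285,300)])
```

```text
(array([536.3,  48. , 299.8]), array([-2.7, -0.2, -0.7])) (array([557.8,  47.7, 301. ]), array([ 2.2, -0.1,  0.6])) (array([535.8, 107.8, 299.8]), array([-2.7, -0.1, -0.7]))
[array([538.9,  48.6]), array([534.8,  47.9])]
[array([563.6,  48.5]), array([559.3,  47.7])]
[array([538.3, 109.2]), array([534.3, 107.7])]
```

Run:
```python
from h import *
rows((501.5,-13.3,400,-105.2),[(486,-40,350,-105.2),(472,-65,295,-105.2),(456,-90,250,-105.2),(450,-110,200,-105.2)])
```

```text
(486, -40, 350, -105.2) travel [2.98, 0.8, 5.0] rotz -0.0
(472, -65, 295, -105.2) travel [5.76, 1.49, 10.5] rotz -0.0
(456, -90, 250, -105.2) travel [8.59, 2.38, 15.0] rotz -0.0
(450, -110, 200, -105.2) travel [10.68, 2.43, 20.0] rotz -0.0
```

>>> carry_out(rows=[{"travel":[3,0.8,5],"delta_rot":[0,0,0],"claw":-0.2},{"travel":[5.8,1.5,10.5],"delta_rot":[0,0,0],"claw":-0.2},{"travel":[8.6,2.4,15],"delta_rot":[0,0,0],"claw":-0.2},{"travel":[10.7,2.4,20],"delta_rot":[0,0,0],"claw":-0.2},{"travel":[10.7,2.4,20],"delta_rot":[0,0,0],"claw":-0.2}])

```text
t: 3.15
eef_pos: [447.4, -110.4, 196.7]
orientation: [-0.003, -0.608, 0.794, 0.002]
contact_force: [0.3, 1.0, 1.3]
finger_gap: 0.6
```

Run:
```python
from h import *
c=arm.camera("wrist");s=arm.state();print(s["t"],s["eef_pos"],yawof(s)[0],s["contact_force"]);cv2.imwrite("pics/i_w.png",c["img"][:,:,::-1])
np.save("i_w.npy",c,allow_pickle=True)
```

```text
3.2 [ 449.59022358 -110.00455057  199.16177433] -105.00394038750105 [0.18191822 0.74489223 1.23156303]
```

View pics/i_w.png

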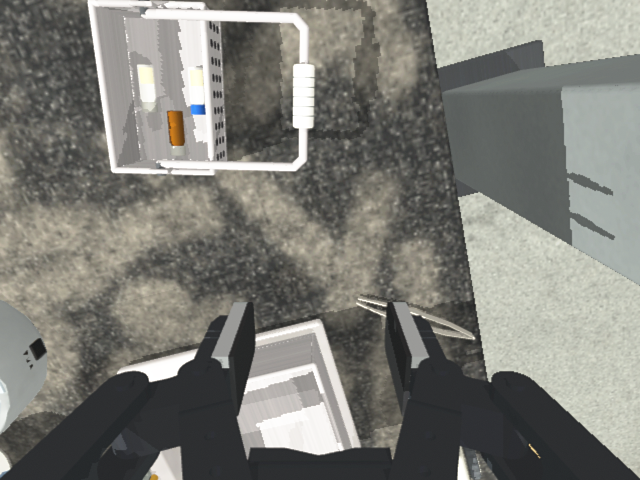

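Run:
```python
from h import *
c=np.load("i_w.npy",allow_pickle=True).item()
P={n:atz(c,*p,52.5).round(1) for n,p in dict(g=(303.5,96),g1=(303,65),g2=(304,128),c1=(305,30),c2=(302,158),l1=(150,13.5),l2=(165,165.5)).items()};print(P)
d=P["g2"]-P["g1"];print(np.linalg.norm(d),np.degrees(np.arctan2(d[0],d[1])));d=P["c2"]-P["c1"];print(np.degrees(np.arctan2(d[0],d[1])))
print(np.linalg.norm(P["l2"]-P["l1"]))
d=P["l1"]-P["c1"];print(np.degrees(np.arctan2(d[1],d[0])));
rows((449.6,-110,200,-105),[(436.5,-194,150,-105.3),(436.5,-194,90,-105.3),(436.5,-194,34,-105.3)])
```

```text
{'g': array([ 435.9, -194.2,   52.5]), 'g1': array([ 431. , -212.7,   52.5]), 'g2': array([ 441.2, -174.1,   52.5]), 'c1': array([ 424.1, -232.2,   52.5]), 'c2': array([ 448.1, -154.9,   52.5]), 'l1': array([ 515.7, -266.4,   52.5]), 'l2': array([ 542.6, -174.9,   52.5])}
39.92492955535425 14.80199808343379
17.248453228035704
95.3722181769932
-20.473743462189166
(436.5, -194, 150, -105.3) travel [8.45, -0.91, 5.0] rotz 0.3
(436.5, -194, 90, -105.3) travel [8.45, -0.91, 11.0] rotz 0.3
(436.5, -194, 34, -105.3) travel [8.45, -0.91, 16.6] rotz 0.3
```

>>> carry_out(rows=[{"travel":[4.2,-0.5,2.5],"delta_rot":[0,0,1],"claw":-0.2},{"travel":[8.4,-0.9,5],"delta_rot":[0,0,1],"claw":-0.2},{"travel":[8.4,-0.9,10.5],"delta_rot":[0,0,1],"claw":-0.2},{"travel":[8.4,-0.9,13],"delta_rot":[0,0,1],"claw":-0.2},{"travel":[8.4,-0.9,13],"delta_rot":[0,0,1],"claw":-0.2}])

```text
t: 3.82
eef_pos: [438.1, -193.0, 69.7]
orientation: [-0.0, -0.602, 0.798, 0.0]
contact_force: [0.1, 0.8, 0.4]
finger_gap: 0.6
```

Run:
```python
from h import *
c=arm.camera("wrist");s=arm.state();print(s["t"],s["eef_pos"],yawof(s)[0],s["contact_force"]);cv2.imwrite("pics/j_w.png",c["img"][:,:,::-1])
R=yawof(s)[1];d=R.T@(np.array([436,-194.2,33.5])-s["eef_pos"]);print("to go tool mm",d)
```

```text
3.875 [ 439.0286991  -193.08116187   70.85139721] -105.91874861139523 [ 0.28924021 -0.49014158 -0.1317296 ]
to go tool mm [ 1.89908954  2.6595146  37.34798698]
```

View pics/j_w.png

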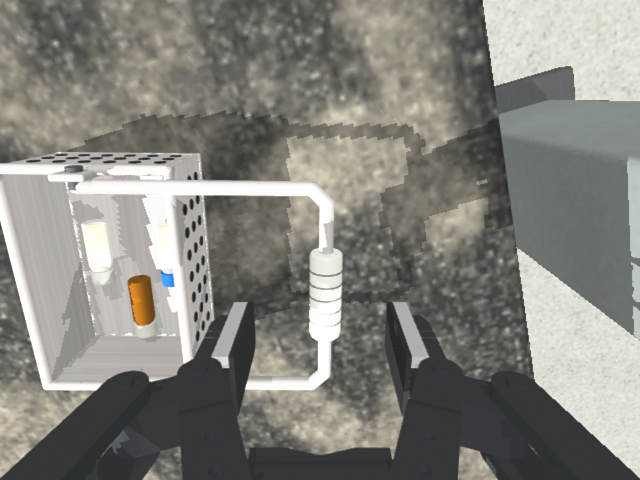

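Run:
```python
from h import *
c=arm.camera("wrist");s=arm.state();R=yawof(s)[1]
for p in ((325.5,294),(326,220),(323.5,360)): print(R.T@(atz(c,*p,52.5)-s["eef_pos"]),atz(c,*p,52.5),atz(c,*p,59.5))
```

```text
[ 0.97990526  2.29199254 18.93430618] [ 437.03392591 -193.44859245   52.5       ] [ 436.15169813 -196.92778962   59.5       ]
[35.06027053  2.33466516 18.92634005] [ 427.64660492 -226.2106343    52.5       ] [ 427.1727489  -228.26460134   59.5       ]
[-33.44108378   1.52020282  18.94448789] [ 447.21582672 -160.55894142   52.5       ] [ 445.89066098 -165.46892004   59.5       ]
```

>>> carry_out(rows=[{"travel":[0.2,0.2,2],"delta_rot":[0,0,0],"claw":-0.2},{"travel":[0.2,0.2,3.7],"delta_rot":[0,0,0],"claw":-0.2},{"travel":[0.2,0.2,3.7],"delta_rot":[0,0,0],"claw":-0.2},{"travel":[0.2,0.2,3.7],"delta_rot":[0,0,0],"claw":1},{"travel":[0.2,0.2,3.7],"delta_rot":[0,0,0],"claw":1}], squeeze=30)

```text
t: 4.55
eef_pos: [435.8, -194.9, 33.7]
orientation: [0.001, -0.602, 0.799, -0.001]
contact_force: [0.4, 0.3, -0.5]
finger_gap: 0.176
```

>>> carry_out(rows=[{"travel":[0,0,0],"delta_rot":[0,0,0],"claw":1},{"travel":[0,0,0],"delta_rot":[0,0,0],"claw":1}])

```text
t: 4.8
eef_pos: [435.0, -194.9, 32.8]
orientation: [0.0, -0.602, 0.799, -0.0]
contact_force: [0.0, 1.0, 0.3]
finger_gap: 0.152
```

Run:
```python
from h import *
c=arm.camera("wrist");s=arm.state();print(s["t"],s["eef_pos"],yawof(s)[0],s["contact_force"],s["finger_gap"]);cv2.imwrite("pics/k_w.png",c["img"][:,:,::-1])
```

```text
4.85 [ 434.92214748 -194.94318883   32.693973  ] -106.01964966090584 [-0.31034119  0.76450134  1.42351334] 0.14953266585065245
```

View pics/k_w.png

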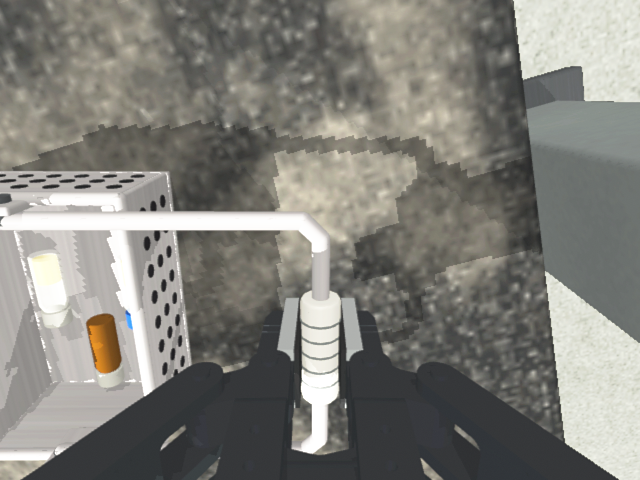

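>>> carry_out(rows=[{"travel":[0,-0.15,-1.74],"delta_rot":[0,0,0],"claw":1},{"travel":[0,-0.6,-3.42],"delta_rot":[0,0,0],"claw":1},{"travel":[0,-1.34,-5],"delta_rot":[0,0,0],"claw":1},{"travel":[0,-2.34,-6.43],"delta_rot":[0,0,0],"claw":1},{"travel":[0,-3.57,-7.66],"delta_rot":[0,0,0],"claw":1}])

```text
t: 5.48
eef_pos: [468.9, -204.9, 109.5]
orientation: [-0.0, -0.602, 0.799, 0.0]
contact_force: [1.1, -0.2, -1.9]
finger_gap: 0.156
```

>>> carry_out(rows=[{"travel":[0,-1.43,-1.0],"delta_rot":[0,0,0],"claw":1},{"travel":[0,-3.01,-1.74],"delta_rot":[0,0,0],"claw":1},{"travel":[0,-4.69,-2.15],"delta_rot":[0,0,0],"claw":1},{"travel":[0,-6.08,-2.3],"delta_rot":[0,0,0],"claw":1},{"travel":[0,-6.08,-2.3],"delta_rot":[0,0,0],"claw":1}])

```text
t: 6.1
eef_pos: [529.6, -222.6, 133.6]
orientation: [0.001, -0.602, 0.799, -0.002]
contact_force: [-0.4, -0.7, 9.6]
finger_gap: 0.149
```

Run:
```python
from h import *
c=arm.camera("wrist");s=arm.state();print(s["t"],s["eef_pos"],yawof(s)[0],s["contact_force"],s["finger_gap"]);cv2.imwrite("pics/l_w.png",c["img"][:,:,::-1])
c=arm.camera("side");crop(c["img"],230,170,180,110,4.4,"pics/l_s.png")
c=arm.camera("top");crop(c["img"],340,180,110,110,5,"pics/l_t.png")
```

```text
6.15 [ 529.20858203 -222.41335659  133.56220868] -105.99295197698258 [-1.08428889  0.03827663  9.51128568] 0.14738979988063403
```

View pics/l_w.png

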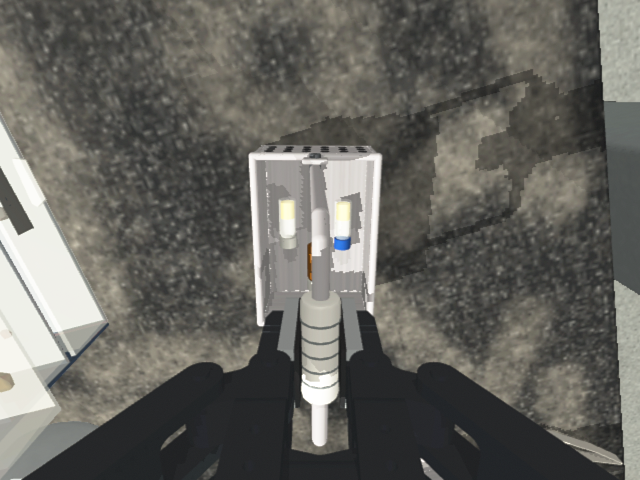

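View pics/l_s.png

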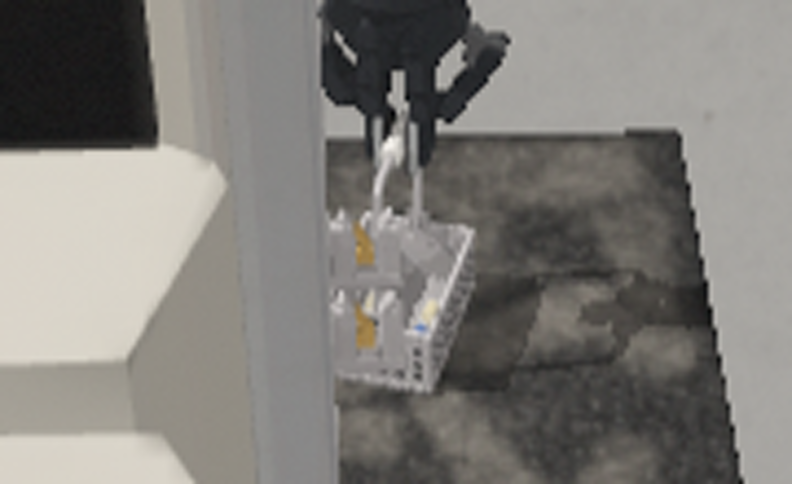

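View pics/l_t.png

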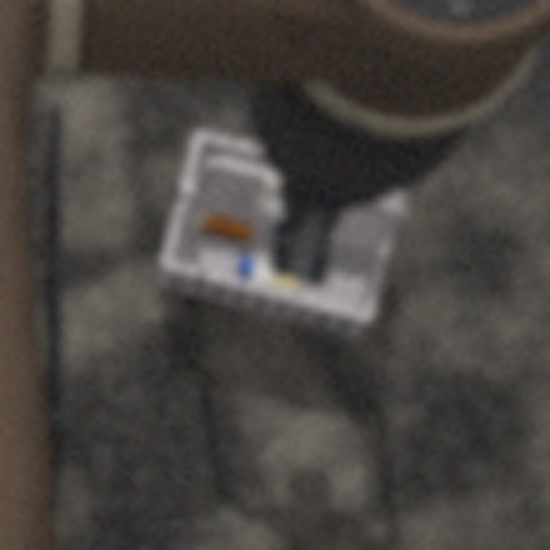

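>>> carry_out(rows=[{"travel":[0,0,-0.4],"delta_rot":[0,0,0],"claw":1},{"travel":[0,0,-1.2],"delta_rot":[0,0,0],"claw":1},{"travel":[0,0,-2.4],"delta_rot":[0,0,0],"claw":1},{"travel":[0,0,-3.8],"delta_rot":[0,0,0],"claw":1},{"travel":[0,0,-5.2],"delta_rot":[0,0,0],"claw":1}], squeeze=50)

```text
t: 6.88
eef_pos: [527.7, -221.6, 185.4]
orientation: [0.0, -0.602, 0.799, -0.0]
contact_force: [-0.2, -1.8, -2.0]
finger_gap: 0.146
```

Run:
```python
from h import *
c=arm.camera("wrist");s=arm.state();print(s["t"],s["eef_pos"],yawof(s)[0],s["contact_force"],s["finger_gap"]);cv2.imwrite("pics/m_w.png",c["img"][:,:,::-1])
c=arm.camera("side");crop(c["img"],230,130,180,130,4.4,"pics/m_s.png")
```

```text
6.925 [ 528.68599931 -221.93788909  187.43800386] -105.99325524637426 [ 1.20220378 -0.06174798  1.23640861] 0.1465243700053751
```

View pics/m_w.png

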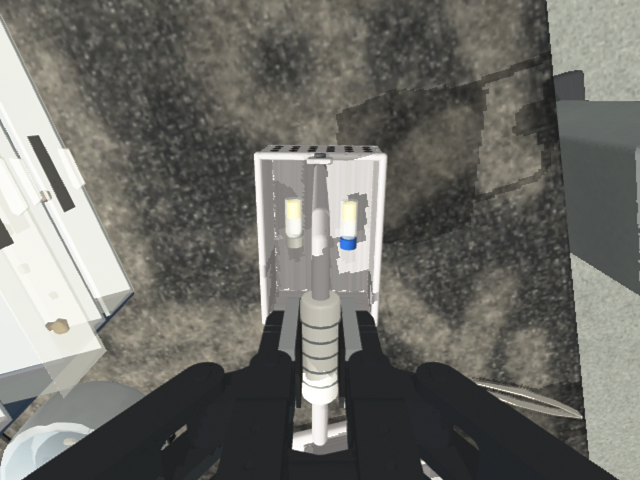

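View pics/m_s.png

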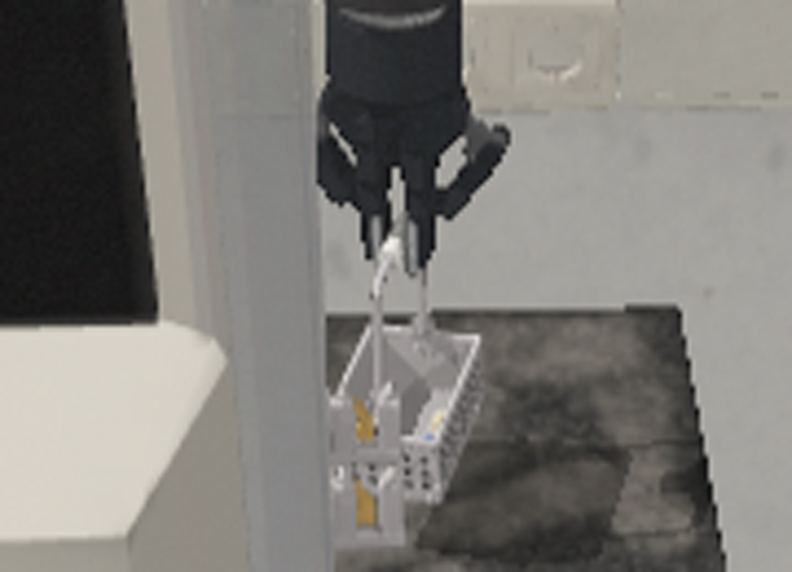

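Run:
```python
from h import *
cur=(529,-222,187,-106)
w=[(528,-222,200,-106),(526,-221,215,-106),(522,-218,231,-106),(517,-213,247,-106),(511,-207,262,-106)]
rows(cur,w)
w2=[(505,-199,276,-105),(499,-190,288,-104),(493,-179,298,-103),(488,-167,305,-102),(484,-153,309,-101)]
rows(w[-1],w2)
w3=[(480,-137,309,-100),(478,-119,309,-99),(476,-101,309,-98),(475,-83,309,-97),(475,-65,309,-96)]
rows(w2[-1],w3)
w4=[(475,-47,309,-95),(475,-29,309,-94),(475,-11,309,-93),(475,7,309,-92),(475,25,309,-91)]
rows(w3[-1],w4)
w5=[(475,41,309,-90),(475,55,309,-90),(475,66,309,-90),(475,74,309,-90),(475,78,309,-90)]
rows(w4[-1],w5)
```

```text
(528, -222, 200, -106) travel [0.03, 0.1, -1.3] rotz 0.0
(526, -221, 215, -106) travel [-0.01, 0.32, -2.8] rotz 0.0
(522, -218, 231, -106) travel [-0.19, 0.78, -4.4] rotz 0.0
(517, -213, 247, -106) travel [-0.53, 1.4, -6.0] rotz 0.0
(511, -207, 262, -106) travel [-0.95, 2.14, -7.5] rotz 0.0
(505, -199, 276, -105) travel [-0.6, 0.8, -1.4] rotz -1.0
(499, -190, 288, -104) travel [-1.3, 1.62, -2.6] rotz -2.0
(493, -179, 298, -103) travel [-2.2, 2.5, -3.6] rotz -3.0
(488, -167, 305, -102) travel [-3.21, 3.31, -4.3] rotz -4.0
(484, -153, 309, -101) travel [-4.45, 4.08, -4.7] rotz -5.0
(480, -137, 309, -100) travel [-1.49, 0.7, 0.0] rotz -1.0
(478, -119, 309, -99) travel [-3.22, 1.24, 0.0] rotz -2.0
(476, -101, 309, -98) travel [-4.95, 1.78, 0.0] rotz -3.0
(475, -83, 309, -97) travel [-6.7, 2.22, 0.0] rotz -4.0
(475, -65, 309, -96) travel [-8.47, 2.56, 0.0] rotz -5.0
(475, -47, 309, -95) travel [-1.79, 0.19, 0.0] rotz -1.0
(475, -29, 309, -94) travel [-3.58, 0.38, 0.0] rotz -2.0
(475, -11, 309, -93) travel [-5.37, 0.56, 0.0] rotz -3.0
(475, 7, 309, -92) travel [-7.16, 0.75, 0.0] rotz -4.0
(475, 25, 309, -91) travel [-8.95, 0.94, 0.0] rotz -5.0
(475, 41, 309, -90) travel [-1.6, 0.03, 0.0] rotz -1.0
(475, 55, 309, -90) travel [-3.0, 0.05, 0.0] rotz -1.0
(475, 66, 309, -90) travel [-4.1, 0.07, 0.0] rotz -1.0
(475, 74, 309, -90) travel [-4.9, 0.09, 0.0] rotz -1.0
(475, 78, 309, -90) travel [-5.3, 0.09, 0.0] rotz -1.0
```

>>> carry_out(rows=[{"travel":[0,0.1,-1.3],"delta_rot":[0,0,0],"claw":1},{"travel":[0,0.32,-2.8],"delta_rot":[0,0,0],"claw":1},{"travel":[-0.2,0.78,-4.4],"delta_rot":[0,0,0],"claw":1},{"travel":[-0.5,1.4,-6],"delta_rot":[0,0,0],"claw":1},{"travel":[-0.95,2.1,-7.5],"delta_rot":[0,0,0],"claw":1}])

```text
t: 7.6
eef_pos: [509.6, -206.3, 260.4]
orientation: [0.0, -0.602, 0.799, -0.0]
contact_force: [0.5, -0.0, -2.8]
finger_gap: 0.143
```

>>> carry_out(rows=[{"travel":[-0.6,0.8,-1.4],"delta_rot":[0,0,-1],"claw":1},{"travel":[-1.3,1.6,-2.6],"delta_rot":[0,0,-2],"claw":1},{"travel":[-2.2,2.5,-3.6],"delta_rot":[0,0,-3],"claw":1},{"travel":[-3.2,3.3,-4.3],"delta_rot":[0,0,-4],"claw":1},{"travel":[-4.4,4.1,-4.7],"delta_rot":[0,0,-5],"claw":1}])

```text
t: 8.22
eef_pos: [482.4, -152.2, 306.4]
orientation: [0.0, -0.636, 0.771, -0.0]
contact_force: [0.6, 0.6, -2.4]
finger_gap: 0.143
```

>>> carry_out(rows=[{"travel":[-1.5,0.7,0],"delta_rot":[0,0,-1],"claw":1},{"travel":[-3.2,1.2,0],"delta_rot":[0,0,-2],"claw":1},{"travel":[-4.9,1.8,0],"delta_rot":[0,0,-3],"claw":1},{"travel":[-6.7,2.2,0],"delta_rot":[0,0,-4],"claw":1},{"travel":[-8.4,2.5,0],"delta_rot":[0,0,-5],"claw":1}])

```text
t: 8.85
eef_pos: [473.7, -64.5, 305.6]
orientation: [-0.0, -0.67, 0.743, 0.0]
contact_force: [0.4, 1.0, -1.3]
finger_gap: 0.148
```

Run:
```python
from h import *
c=arm.camera("wrist");s=arm.state();print(s["t"],s["eef_pos"],yawof(s)[0],s["contact_force"],s["finger_gap"]);cv2.imwrite("pics/n_w.png",c["img"][:,:,::-1])
```

```text
8.9 [473.92851536 -63.3144576  305.65106126] -95.87462182405827 [-0.55341551  1.61036709 -2.33157153] 0.14350909908916362
```

View pics/n_w.png

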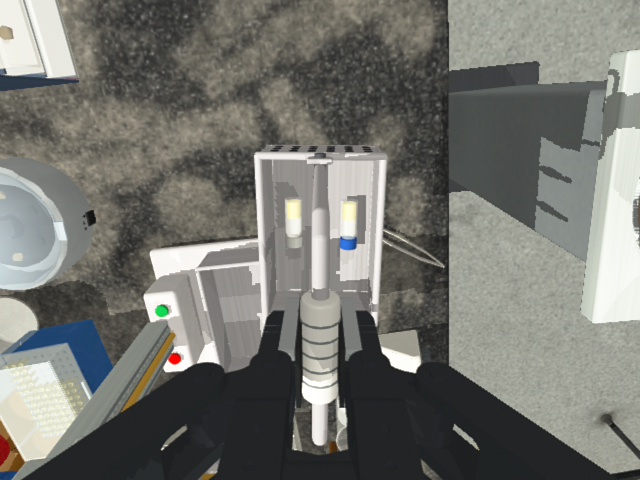

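>>> carry_out(rows=[{"travel":[-1.8,0.2,-0.2],"delta_rot":[0,0,-1],"claw":1},{"travel":[-3.6,0.4,-0.3],"delta_rot":[0,0,-2],"claw":1},{"travel":[-5.4,0.6,-0.4],"delta_rot":[0,0,-3],"claw":1},{"travel":[-7.2,0.8,-0.4],"delta_rot":[0,0,-4],"claw":1},{"travel":[-8.9,0.9,-0.4],"delta_rot":[0,0,-5],"claw":1}])

```text
t: 9.52
eef_pos: [474.2, 24.7, 309.8]
orientation: [-0.0, -0.701, 0.713, 0.0]
contact_force: [0.7, -0.0, -3.2]
finger_gap: 0.139
```

>>> carry_out(rows=[{"travel":[-1.6,0,0],"delta_rot":[0,0,-1],"claw":1},{"travel":[-3,0.05,0],"delta_rot":[0,0,-1],"claw":1},{"travel":[-4.1,0.05,0],"delta_rot":[0,0,-1],"claw":1},{"travel":[-4.8,0.1,0],"delta_rot":[0,0,-1],"claw":1},{"travel":[-5.1,0.1,0],"delta_rot":[0,0,-1],"claw":1}])

```text
t: 10.15
eef_pos: [474.5, 74.9, 310.1]
orientation: [-0.0, -0.707, 0.707, 0.0]
contact_force: [-0.1, 0.9, -2.0]
finger_gap: 0.148
```

Run:
```python
from h import *
c=arm.camera("wrist");s=arm.state();print(s["t"],s["eef_pos"],yawof(s)[0],s["contact_force"],s["finger_gap"]);cv2.imwrite("pics/o_w.png",c["img"][:,:,::-1])
c=arm.camera("side");cv2.imwrite("pics/o_s.png",c["img"][:,:,::-1])
```

```text
10.2 [474.54439335  74.96814827 310.07632416] -90.01660503066036 [ 0.70444408  0.58038195 -1.64272272] 0.14554782373776864
```

View pics/o_w.png

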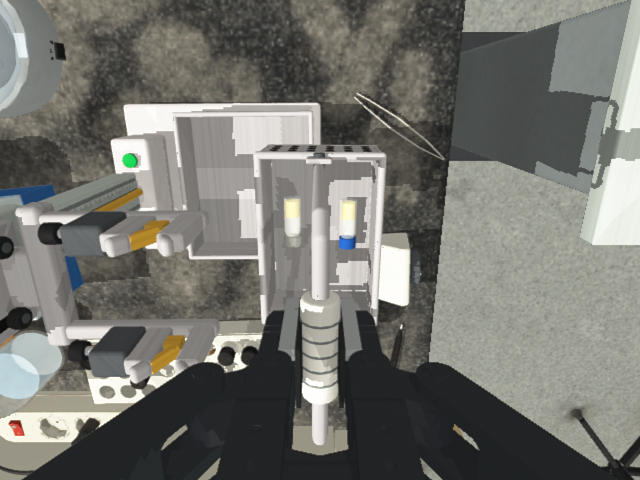

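View pics/o_s.png

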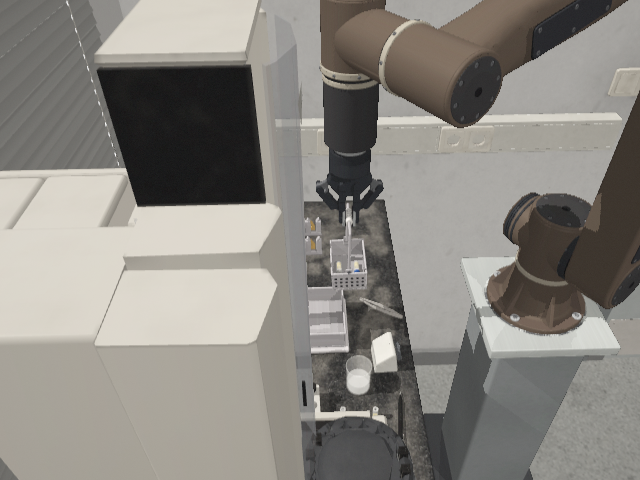

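Run:
```python
from h import *
c=arm.camera("wrist");np.save("o_w.npy",c,allow_pickle=True);s=arm.state();R=yawof(s)[1]
for p in ((320,293),(320,402),(320,440),(320,300)):
    P=atz(c,*p,329);print(p,R.T@(P-s["eef_pos"]))
crop(c["img"],30,195,200,190,4,"pics/p.png")
```

```text
(320, 293) [ 20.39940854  -0.71834306 -18.90855808]
(320, 402) [-25.0522226   -0.69029981 -18.91329069]
(320, 440) [-43.28320952  -0.67905145 -18.91518897]
(320, 300) [ 17.74717066  -0.71670665 -18.90883424]
```

View pics/p.png

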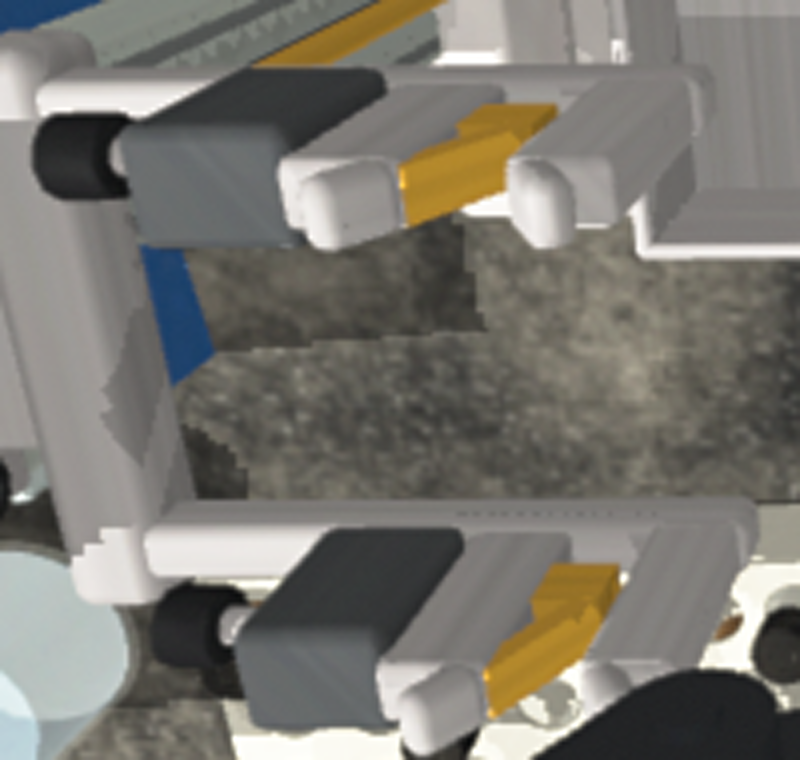

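Run:
```python
from h import *
c=np.load("o_w.npy",allow_pickle=True).item()
w=lambda u,v:(30+u/4-.4,195+v/4-.4)
for z in (290,295,300,305):
    print(z,[atz(c,*w(*p),z).round(1)[:2] for p in ((510,203),(400,203),(585,690),(485,690),(545,167),(545,242),(350,175),(350,242))])
```

```text
290 [array([544.8,  51.3]), array([556.6,  51.3]), array([543.9, 113.3]), array([555.9, 113.3]), array([540.6,  47.3]), array([541.6,  55.8]), array([561.4,  48.2]), array([562.6,  55.8])]
295 [array([542.7,  49.5]), array([554.1,  49.5]), array([541.8, 109.5]), array([553.4, 109.5]), array([538.6,  45.5]), array([539.6,  53.8]), array([558.8,  46.4]), array([560. ,  53.8])]
300 [array([540.6,  47.6]), array([551.6,  47.6]), array([539.7, 105.7]), array([550.9, 105.7]), array([536.6,  43.8]), array([537.6,  51.8]), array([556.1,  44.6]), array([557.3,  51.8])]
305 [array([538.4,  45.8]), array([549.1,  45.8]), array([537.6, 102. ]), array([548.4, 102. ]), array([534.6,  42.1]), array([535.5,  49.8]), array([553.5,  42.9]), array([554.6,  49.8])]
```

>>> carry_out(rows=[{"travel":[-0.1,-0.6,0],"delta_rot":[0,0,0],"claw":1},{"travel":[-0.1,-1.8,0],"delta_rot":[0,0,0],"claw":1},{"travel":[-0.1,-3.2,0],"delta_rot":[0,0,0],"claw":1},{"travel":[-0.1,-4.6,0],"delta_rot":[0,0,0],"claw":1},{"travel":[-0.1,-5.8,0],"delta_rot":[0,0,0],"claw":1}])

```text
t: 10.92
eef_pos: [533.7, 75.5, 309.7]
orientation: [-0.0, -0.707, 0.707, 0.0]
contact_force: [0.1, 0.2, -2.7]
finger_gap: 0.145
```

>>> carry_out(rows=[{"travel":[0,-0.8,0],"delta_rot":[0,0,0],"claw":1},{"travel":[0,-1.2,0],"delta_rot":[0,0,0],"claw":1},{"travel":[0,-1.4,0],"delta_rot":[0,0,0],"claw":1},{"travel":[0,-1.4,0],"delta_rot":[0,0,0],"claw":1},{"travel":[0,-1.4,0],"delta_rot":[0,0,0],"claw":1}])

```text
t: 11.55
eef_pos: [546.3, 75.6, 310.3]
orientation: [0.0, -0.707, 0.707, -0.0]
contact_force: [0.1, 0.2, -2.9]
finger_gap: 0.144
```

Run:
```python
from h import *
c=arm.camera("wrist");s=arm.state();print(s["t"],s["eef_pos"],yawof(s)[0],s["contact_force"],s["finger_gap"]);cv2.imwrite("pics/q_w.png",c["img"][:,:,::-1])
c=arm.camera("side");crop(c["img"],260,180,130,130,5,"pics/q_s.png")
```

```text
11.6 [546.29288632  75.63430079 310.3129877 ] -90.00954179238491 [ 0.50357121  0.93114856 -2.18611507] 0.14640097257018878
```

View pics/q_w.png

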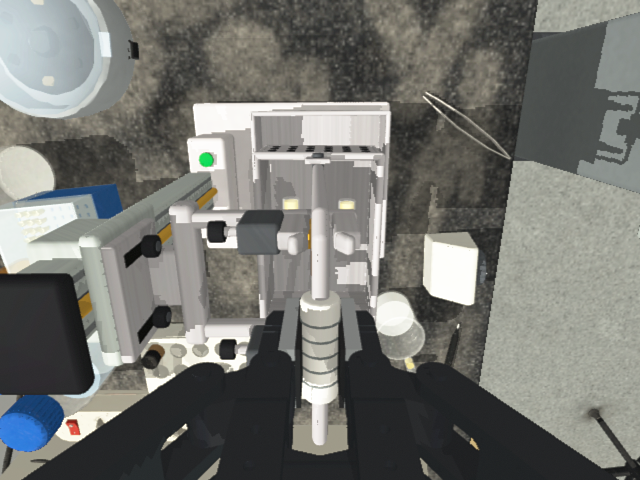

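View pics/q_s.png

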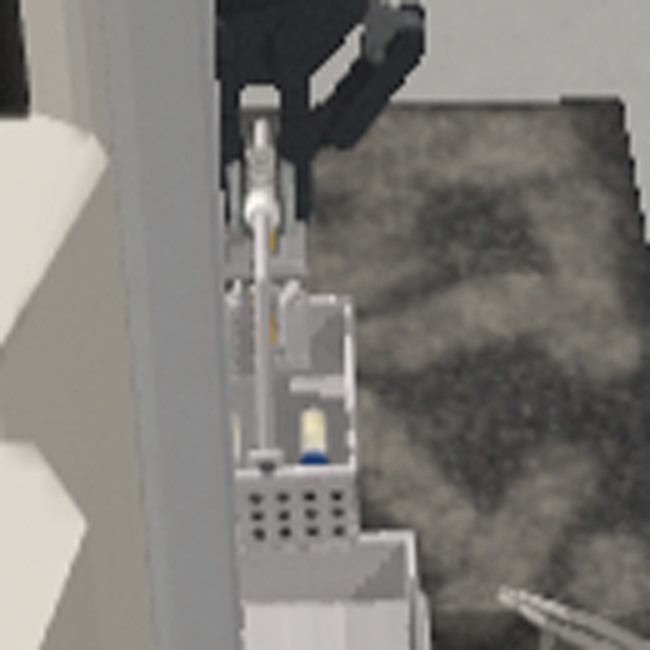

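>>> carry_out(rows=[{"travel":[-0.05,-0.05,0.6],"delta_rot":[0,0,0],"claw":1},{"travel":[-0.05,-0.05,1.4],"delta_rot":[0,0,0],"claw":1},{"travel":[-0.05,-0.05,2.1],"delta_rot":[0,0,0],"claw":1},{"travel":[-0.05,-0.05,2.5],"delta_rot":[0,0,0],"claw":1},{"travel":[-0.05,-0.05,2.5],"delta_rot":[0,0,0],"claw":1}])

```text
t: 12.28
eef_pos: [546.9, 76.0, 284.7]
orientation: [-0.0, -0.707, 0.707, 0.0]
contact_force: [-0.4, -0.2, -1.9]
finger_gap: 0.143
```

Run:
```python
from h import *
c=arm.camera("wrist");s=arm.state();print(s["t"],s["eef_pos"],yawof(s)[0],s["contact_force"],s["finger_gap"]);crop(c["img"],180,130,260,200,3,"pics/r_w.png")
c=arm.camera("side");crop(c["img"],260,180,130,130,5,"pics/r_s.png")
```

```text
12.325 [547.04340078  76.07188901 285.01595939] -90.01963317166678 [-0.56086593  0.7225773  -2.2481474 ] 0.1470376380237425
```

View pics/r_w.png

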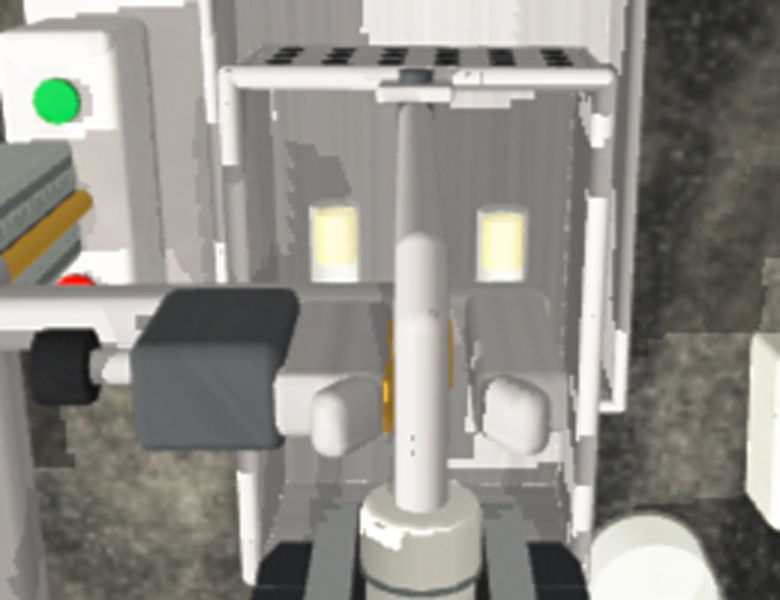

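View pics/r_s.png

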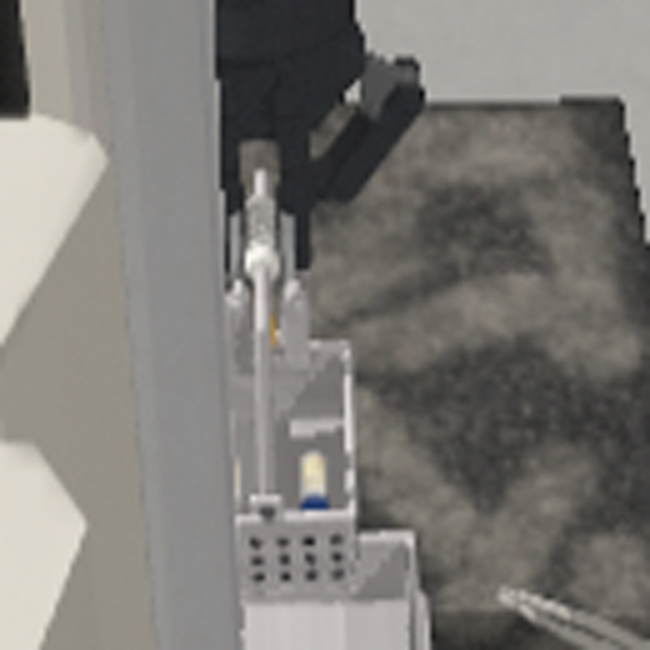

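>>> carry_out(rows=[{"travel":[0,0.1,0.15],"delta_rot":[0,0,0],"claw":1},{"travel":[0,0.1,0.3],"delta_rot":[0,0,0],"claw":1},{"travel":[0,0.1,0.45],"delta_rot":[0,0,0],"claw":1},{"travel":[0,0.1,0.6],"delta_rot":[0,0,0],"claw":1},{"travel":[0,0.1,0.7],"delta_rot":[0,0,0],"claw":1}])

```text
t: 13.0
eef_pos: [545.9, 76.1, 278.1]
orientation: [-0.0, -0.707, 0.707, 0.0]
contact_force: [-2.3, -0.6, 0.1]
finger_gap: 0.141
```

>>> carry_out(rows=[{"travel":[0,0,0.1],"delta_rot":[0,0,0],"claw":1},{"travel":[0,0,0.2],"delta_rot":[0,0,0],"claw":1},{"travel":[0,0,0.3],"delta_rot":[0,0,0],"claw":1}])

```text
t: 13.38
eef_pos: [546.0, 76.0, 275.6]
orientation: [0.0, -0.707, 0.707, -0.0]
contact_force: [-3.9, 0.2, 4.3]
finger_gap: 0.14
```

>>> carry_out(rows=[{"travel":[0,0,0.1],"delta_rot":[0,0,0],"claw":1},{"travel":[0,0,0.2],"delta_rot":[0,0,0],"claw":1}])

```text
t: 13.62
eef_pos: [546.0, 76.0, 273.3]
orientation: [0.0, -0.707, 0.707, -0.0]
contact_force: [-4.7, -0.1, 5.7]
finger_gap: 0.145
```

>>> carry_out(rows=[{"travel":[0,0,0.1],"delta_rot":[0,0,0],"claw":1},{"travel":[0,0,0.2],"delta_rot":[0,0,0],"claw":1}])

```text
t: 13.88
eef_pos: [545.9, 76.0, 271.2]
orientation: [-0.0, -0.707, 0.707, -0.0]
contact_force: [-4.6, 0.4, 6.2]
finger_gap: 0.146
```

>>> carry_out(rows=[{"travel":[0,0,0.1],"delta_rot":[0,0,0],"claw":1},{"travel":[0,0,0.2],"delta_rot":[0,0,0],"claw":1}])

```text
t: 14.12
eef_pos: [545.9, 76.0, 269.3]
orientation: [-0.0, -0.707, 0.707, -0.0]
contact_force: [-5.2, 0.4, 6.5]
finger_gap: 0.146
```

>>> carry_out(rows=[{"travel":[0,0,0.1],"delta_rot":[0,0,0],"claw":1},{"travel":[0,0,0.2],"delta_rot":[0,0,0],"claw":1}])

```text
t: 14.38
eef_pos: [545.7, 76.0, 267.1]
orientation: [-0.0, -0.707, 0.707, 0.0]
contact_force: [-6.1, -0.6, 2.9]
finger_gap: 0.144
```

Run:
```python
from h import *
c=arm.camera("wrist");s=arm.state();print(s["t"],s["eef_pos"],yawof(s)[0],s["contact_force"],s["finger_gap"]);crop(c["img"],180,130,260,200,3,"pics/s_w.png")
c=arm.camera("side");crop(c["img"],260,180,130,130,5,"pics/s_s.png")
```

```text
14.425 [545.42409324  76.0069463  266.71509669] -90.02648166749479 [-4.43420323  0.12177316  1.59662808] 0.14712818374155287
```

View pics/s_w.png

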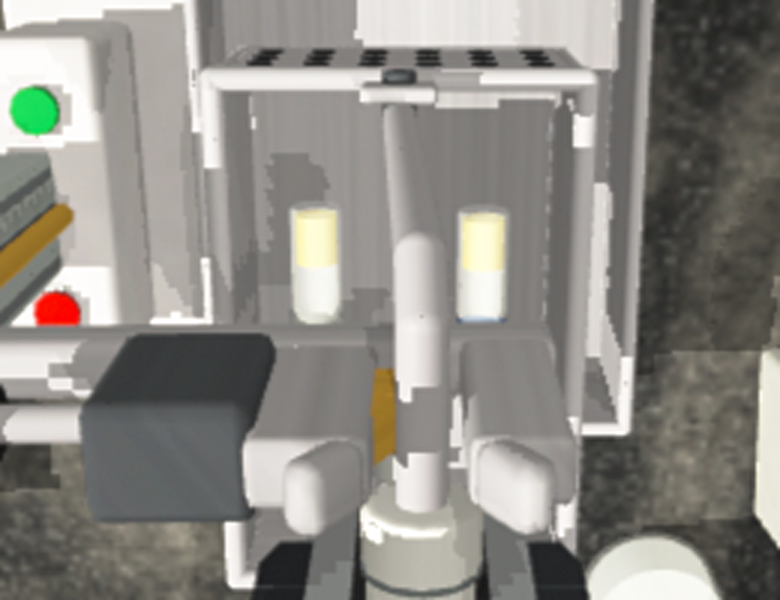

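View pics/s_s.png

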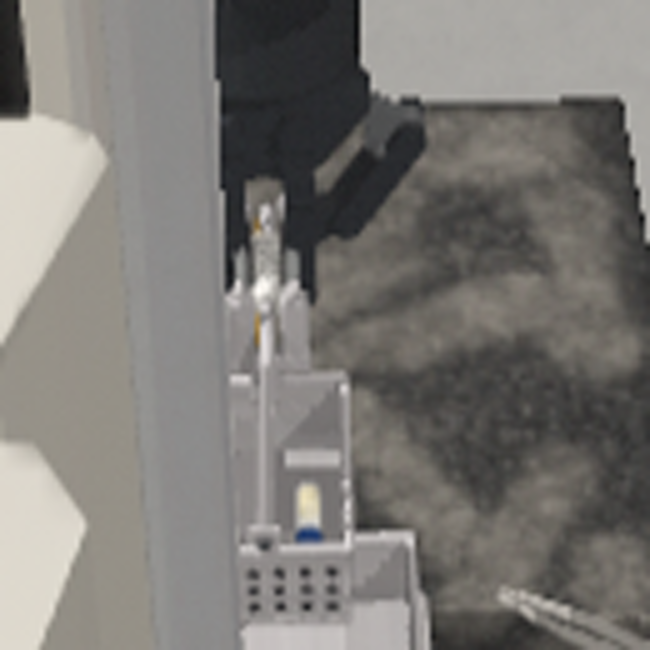

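>>> carry_out(rows=[{"travel":[0,0,0.1],"delta_rot":[0,0,0],"claw":1},{"travel":[0,0,0.2],"delta_rot":[0,0,0],"claw":1}])

```text
t: 14.72
eef_pos: [545.0, 75.9, 264.0]
orientation: [-0.001, -0.707, 0.707, 0.001]
contact_force: [-5.5, 0.4, 0.2]
finger_gap: 0.145
```

>>> carry_out(rows=[{"travel":[0,0,0.1],"delta_rot":[0,0,0],"claw":1},{"travel":[0,0,0.2],"delta_rot":[0,0,0],"claw":1}])

```text
t: 14.98
eef_pos: [544.9, 75.9, 262.0]
orientation: [-0.001, -0.707, 0.707, 0.001]
contact_force: [-5.1, 0.9, 0.9]
finger_gap: 0.146
```

>>> carry_out(rows=[{"travel":[0,0,0.1],"delta_rot":[0,0,0],"claw":1},{"travel":[0,0,0.2],"delta_rot":[0,0,0],"claw":1}])

```text
t: 15.22
eef_pos: [544.9, 75.9, 260.0]
orientation: [-0.001, -0.707, 0.707, 0.001]
contact_force: [-5.5, 0.2, 0.2]
finger_gap: 0.143
```

Now finer steps.

>>> carry_out(rows=[{"travel":[0,0,0.05],"delta_rot":[0,0,0],"claw":1},{"travel":[0,0,0.1],"delta_rot":[0,0,0],"claw":1}])

```text
t: 15.48
eef_pos: [544.9, 75.9, 258.9]
orientation: [-0.001, -0.707, 0.707, 0.001]
contact_force: [-4.3, -0.8, 0.4]
finger_gap: 0.142
```

>>> carry_out(rows=[{"travel":[0,0,0.05],"delta_rot":[0,0,0],"claw":1},{"travel":[0,0,0.1],"delta_rot":[0,0,0],"claw":1}])

```text
t: 15.72
eef_pos: [544.7, 75.9, 257.7]
orientation: [-0.001, -0.707, 0.707, 0.001]
contact_force: [-6.3, -0.1, -1.8]
finger_gap: 0.139
```

>>> carry_out(rows=[{"travel":[0,0,0.05],"delta_rot":[0,0,0],"claw":1},{"travel":[0,0,0.1],"delta_rot":[0,0,0],"claw":1}])

```text
t: 15.98
eef_pos: [544.5, 75.9, 256.2]
orientation: [-0.002, -0.707, 0.707, 0.001]
contact_force: [-5.8, 0.3, -5.7]
finger_gap: 0.141
```

>>> carry_out(rows=[{"travel":[0,0,0.04],"delta_rot":[0,0,0],"claw":1},{"travel":[0,0,0.04],"delta_rot":[0,0,0],"claw":1}])

```text
t: 16.23
eef_pos: [545.1, 75.9, 256.4]
orientation: [-0.001, -0.707, 0.707, 0.001]
contact_force: [-5.3, -0.1, -9.8]
finger_gap: 0.142
```

>>> carry_out(rows=[{"travel":[0,0,0.04],"delta_rot":[0,0,0],"claw":1},{"travel":[0,0,0.04],"delta_rot":[0,0,0],"claw":1}])

```text
t: 16.48
eef_pos: [545.5, 75.9, 256.5]
orientation: [-0.001, -0.707, 0.707, 0.0]
contact_force: [-5.3, -1.7, -11.7]
finger_gap: 0.145
```

Run:
```python
from h import *
c=arm.camera("wrist");s=arm.state();print(s["t"],s["eef_pos"],s["contact_force"],s["finger_gap"]);crop(c["img"],180,130,260,200,3,"pics/t_w.png")
c=arm.camera("side");crop(c["img"],260,180,130,130,5,"pics/t_s.png")
```

```text
16.525 [545.44704856  75.95140063 256.55057034] [ -4.65257886  -1.16799201 -10.70481254] 0.14475949448829947
```

View pics/t_w.png

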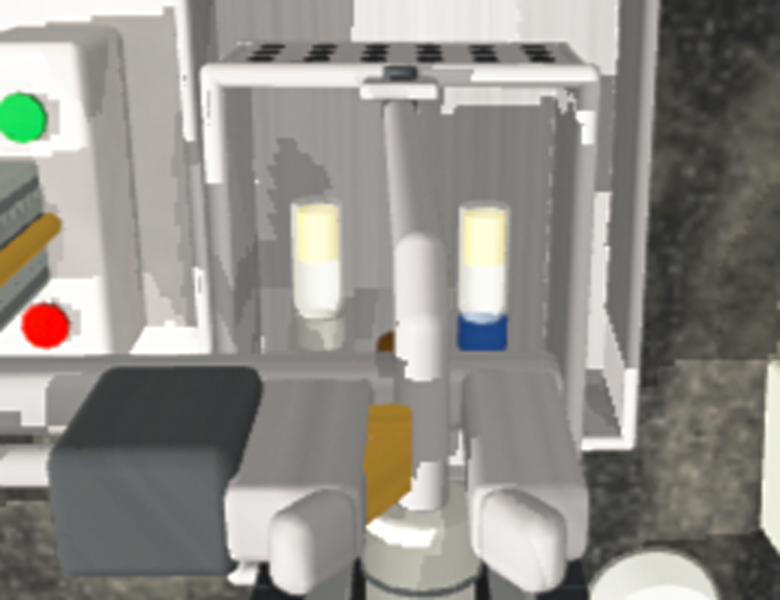

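View pics/t_s.png

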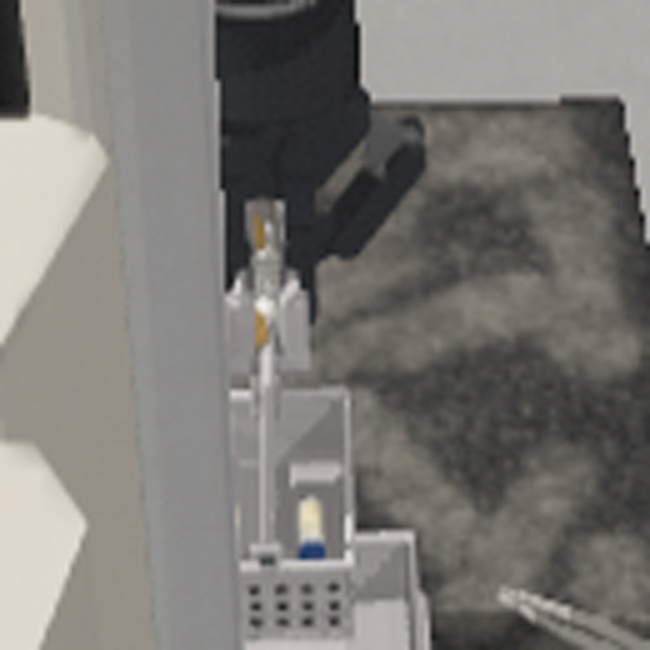

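>>> carry_out(rows=[{"travel":[0,0,0.05],"delta_rot":[0,0,0],"claw":1},{"travel":[0,0,0.1],"delta_rot":[0,0,0],"claw":1}])

```text
t: 16.82
eef_pos: [545.9, 76.0, 256.3]
orientation: [-0.0, -0.707, 0.707, -0.0]
contact_force: [-5.8, -1.2, -7.8]
finger_gap: 0.143
```

>>> carry_out(rows=[{"travel":[0,0,0.05],"delta_rot":[0,0,0],"claw":1},{"travel":[0,0,0.1],"delta_rot":[0,0,0],"claw":1}])

```text
t: 17.08
eef_pos: [546.5, 76.2, 255.7]
orientation: [0.001, -0.707, 0.707, -0.0]
contact_force: [-0.8, -1.2, -8.2]
finger_gap: 0.143
```

Run:
```python
from h import *
c=arm.camera("wrist");s=arm.state();print(s["t"],s["eef_pos"],s["contact_force"],s["finger_gap"]);crop(c["img"],180,130,260,200,3,"pics/u_w.png")
c=arm.camera("side");crop(c["img"],290,200,50,70,9,"pics/u_s.png")
```

```text
17.125 [546.74615974  76.24553249 255.68815828] [-1.41379934 -1.27437937 -8.24551456] 0.14661394317125528
```

View pics/u_w.png

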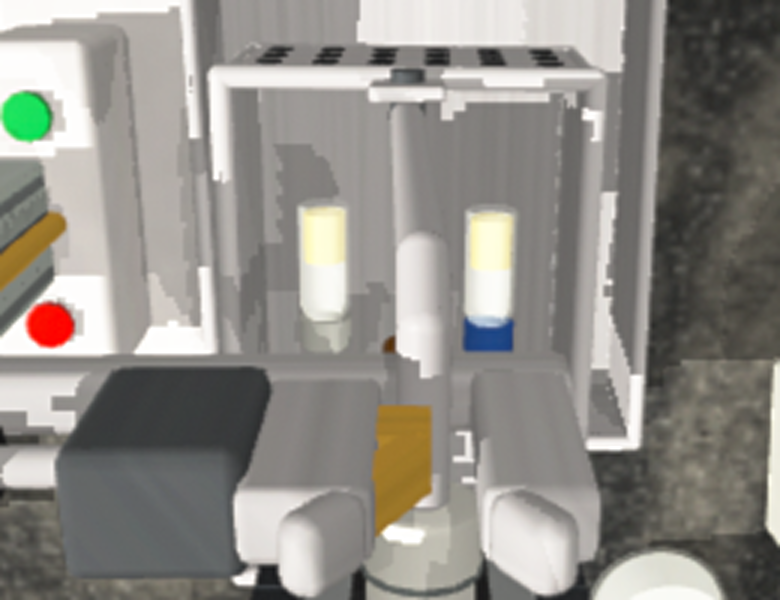

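View pics/u_s.png

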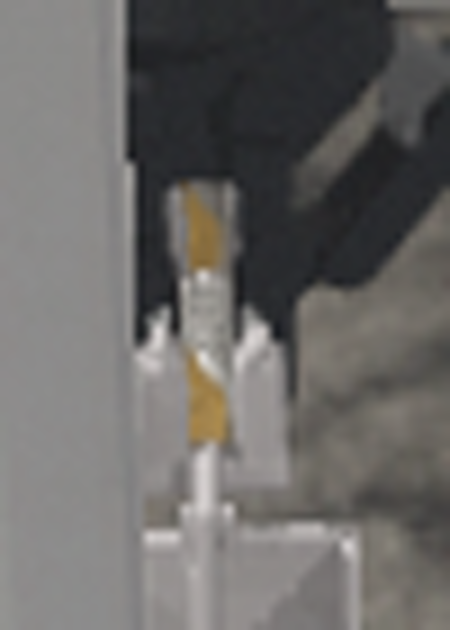

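>>> carry_out(rows=[{"travel":[0,0,0.03],"delta_rot":[0,0,0],"claw":1},{"travel":[0,0,0.03],"delta_rot":[0,0,0],"claw":1}])

```text
t: 17.42
eef_pos: [547.0, 76.3, 255.6]
orientation: [0.001, -0.707, 0.707, -0.001]
contact_force: [1.4, -1.3, -6.3]
finger_gap: 0.143
```

>>> carry_out(rows=[{"travel":[0,0,0],"delta_rot":[0,0,0],"claw":1},{"travel":[0,0,0],"delta_rot":[0,0,0],"claw":1}])

```text
t: 17.68
eef_pos: [546.7, 76.3, 255.5]
orientation: [0.001, -0.707, 0.707, -0.0]
contact_force: [1.7, 0.3, -4.0]
finger_gap: 0.14
```

>>> carry_out(rows=[{"travel":[0,0,0],"delta_rot":[0,0,0],"claw":0.7},{"travel":[0,0,0],"delta_rot":[0,0,0],"claw":0.5},{"travel":[0,0,0],"delta_rot":[0,0,0],"claw":0.3},{"travel":[0,0,0],"delta_rot":[0,0,0],"claw":0.3},{"travel":[0,0,0],"delta_rot":[0,0,0],"claw":0.3}])

```text
t: 18.3
eef_pos: [546.1, 76.1, 255.2]
orientation: [0.0, -0.707, 0.707, -0.0]
contact_force: [0.3, 0.6, 0.3]
finger_gap: 0.349
```

Run:
```python
from h import *
c=arm.camera("wrist");s=arm.state();print(s["t"],s["eef_pos"],s["contact_force"],s["finger_gap"]);cv2.imwrite("pics/v_w.png",c["img"][:,:,::-1])
```

```text
18.35 [546.04094592  76.11854128 255.10164142] [-0.117754   -0.13994696 -0.03448451] 0.35167293943525235
```

View pics/v_w.png

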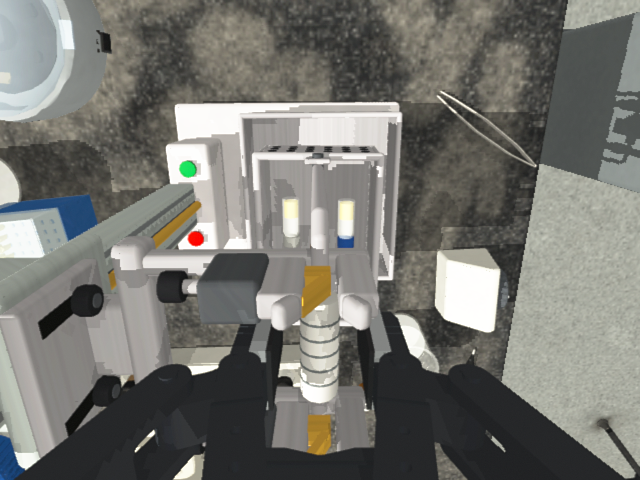

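>>> carry_out(rows=[{"travel":[0,0,-0.5],"delta_rot":[0,0,0],"claw":0.3},{"travel":[0,0,-1.5],"delta_rot":[0,0,0],"claw":0.3},{"travel":[0,0,-3],"delta_rot":[0,0,0],"claw":0.3},{"travel":[0,0,-5],"delta_rot":[0,0,0],"claw":0.3},{"travel":[0,0,-7.5],"delta_rot":[0,0,0],"claw":0.3}])

```text
t: 18.98
eef_pos: [545.9, 76.0, 331.5]
orientation: [0.0, -0.707, 0.707, -0.0]
contact_force: [-0.5, 0.8, -0.9]
finger_gap: 0.352
```

>>> carry_out(rows=[{"travel":[0,1.5,-3],"delta_rot":[0,0,0],"claw":0.3},{"travel":[1,4,-5],"delta_rot":[0,0,0],"claw":0.3},{"travel":[3,7,-5],"delta_rot":[0,0,0],"claw":0.3},{"travel":[5,8,-5],"delta_rot":[0,0,0],"claw":0.3},{"travel":[5,8,-5],"delta_rot":[0,0,0],"claw":0.3}])

```text
t: 19.6
eef_pos: [465.7, 25.0, 381.2]
orientation: [0.001, -0.707, 0.708, -0.0]
contact_force: [0.3, 1.5, 1.4]
finger_gap: 0.347
```

>>> carry_out(rows=[{"travel":[3,0,0],"delta_rot":[0,0,0],"claw":0.3},{"travel":[5,0,0],"delta_rot":[0,0,0],"claw":0.3},{"travel":[5,0,0],"delta_rot":[0,0,0],"claw":0.3},{"travel":[5,0,0],"delta_rot":[0,0,0],"claw":0.3},{"travel":[5,0,0],"delta_rot":[0,0,0],"claw":0.3}])

```text
t: 20.23
eef_pos: [466.2, -23.3, 379.9]
orientation: [0.0, 0.707, -0.707, -0.0]
contact_force: [0.4, -0.7, 0.5]
finger_gap: 0.351
```

Run:
```python
from h import *
c=arm.camera("wrist");s=arm.state();print(s["t"],s["eef_pos"],s["contact_force"],s["finger_gap"]);cv2.imwrite("pics/w_w.png",c["img"][:,:,::-1])
c=arm.camera("side");crop(c["img"],280,190,80,110,6,"pics/w_s.png")
c=arm.camera("wrist");cv2.imwrite("pics/w_w2.png",c["img"][:,:,::-1])
```

```text
20.275 [466.15539053 -23.34127684 379.89314801] [-0.48171186 -0.62350459  0.19626828] 0.3505184604428422
```

View pics/w_w.png

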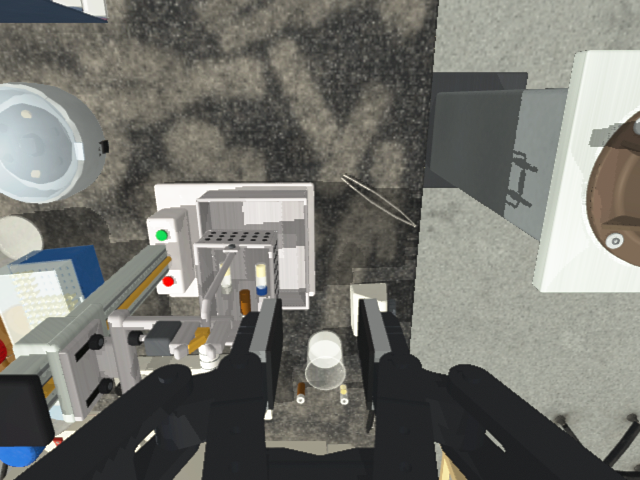

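View pics/w_s.png

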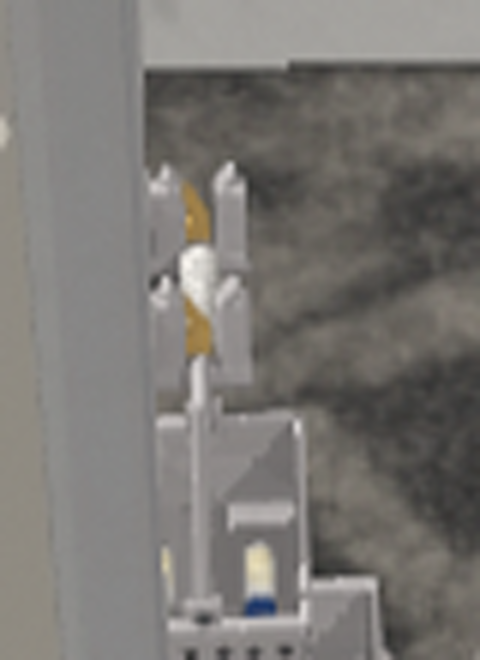

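>>> carry_out(rows=[{"travel":[0,0,0],"delta_rot":[0,0,0],"claw":0.3},{"travel":[0,0,0],"delta_rot":[0,0,0],"claw":0.3},{"travel":[0,0,0],"delta_rot":[0,0,0],"claw":0.3},{"travel":[0,0,0],"delta_rot":[0,0,0],"claw":0.3},{"travel":[0,0,0],"delta_rot":[0,0,0],"claw":0.3}])

```text
t: 21.0
eef_pos: [466.0, -23.9, 380.0]
orientation: [0.0, -0.707, 0.707, -0.0]
contact_force: [-0.0, 0.7, -0.9]
finger_gap: 0.347
```

>>> carry_out(rows=[{"travel":[0,0,0],"delta_rot":[0,0,0],"claw":0.3},{"travel":[0,0,0],"delta_rot":[0,0,0],"claw":0.3},{"travel":[0,0,0],"delta_rot":[0,0,0],"claw":0.3},{"travel":[0,0,0],"delta_rot":[0,0,0],"claw":0.3},{"travel":[0,0,0],"delta_rot":[0,0,0],"claw":0.3}])

```text
t: 21.62
eef_pos: [466.0, -23.9, 380.0]
orientation: [0.0, -0.707, 0.707, -0.0]
contact_force: [0.1, 0.7, -0.1]
finger_gap: 0.354
```

>>> carry_out(rows=[{"travel":[0,0,0],"delta_rot":[0,0,0],"claw":0.3},{"travel":[0,0,0],"delta_rot":[0,0,0],"claw":0.3},{"travel":[0,0,0],"delta_rot":[0,0,0],"claw":0.3},{"travel":[0,0,0],"delta_rot":[0,0,0],"claw":0.3},{"travel":[0,0,0],"delta_rot":[0,0,0],"claw":0.3}])

```text
t: 22.25
eef_pos: [466.0, -23.9, 380.0]
orientation: [0.0, -0.707, 0.707, -0.0]
contact_force: [-0.4, 0.5, 0.3]
finger_gap: 0.348
```

Run:
```python
from h import *
im=[]
for i in range(6):
    im.append(arm.camera("side")["img"][190:310,280:370].astype(int)); 
print(arm.state()["t"],[np.abs(a-im[0]).mean().round(2) for a in im],[np.abs(a-im[0]).max() for a in im])
c=arm.camera("wrist");crop(c["img"],130,170,190,220,2.7,"pics/x_w.png")
t=arm.camera("top");crop(t["img"],235,125,90,140,4.2,"pics/x_t.png")
```

```text
22.55 [np.float64(0.0), np.float64(0.68), np.float64(0.67), np.float64(0.68), np.float64(0.68), np.float64(0.68)] [np.int64(0), np.int64(5), np.int64(5), np.int64(4), np.int64(5), np.int64(5)]
```

View pics/x_w.png

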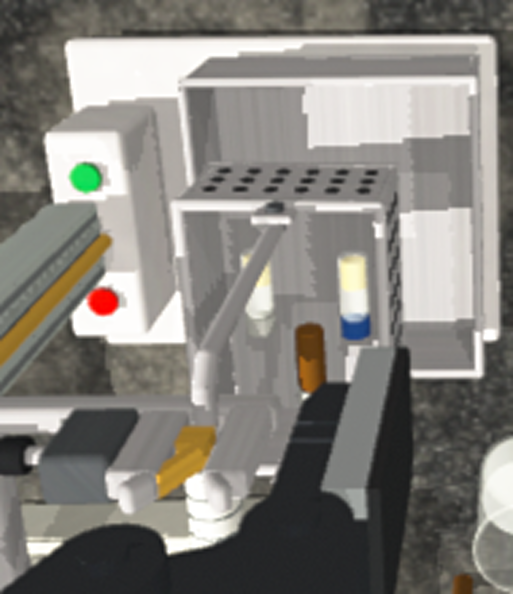

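View pics/x_t.png

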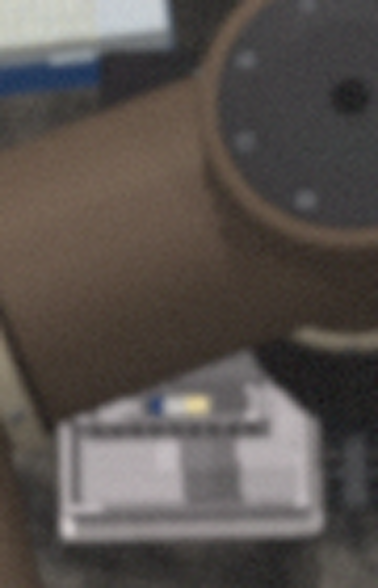

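Still (only image noise between frames), all three vials are in the basket, and both bolts lie over the rod. Handing in.

Run:
```python
from h import *
print(arm.hand_in())
```

```text
the job is handed in; nothing more can be done
None
```

The basket is hanging latched in both hooks of the lift, and I handed the job in at about 22.6 s. I swung the bail upright with the basket still on the bench, lifted it by the white grip, and lowered the rod between the hooks. I pressed it past the bolts in small steps until both sprang out, then let go and backed off.

**Latch:** The wrist and side pictures taken while I still held the bail show both orange bolts over the rod. A later side picture shows the same. After I backed off, the last wrist view shows only one hook clearly.

**Force on the lift:** The wrist reading peaked at 6.5 N upward, so about 9 N on the lift once the basket's weight is added. Just after that it briefly pulled downward by up to about 12 N while the bolts pushed the rod home. It settled to zero on release.

**Hanging still and level:** Six side pictures showed only image noise between them. The basket looks level and all three vials are in it.

**Robot and bystanders:** The gripper is clear of everything. The beaker, timer and tweezers were not touched and look undisturbed, but I did not re-measure their positions.

**Did not agree:** Vision put the seated rod about 267 mm above the bench. By feel it latched at about 274 mm, reckoned from the finger position of 255 mm plus 19 mm, so I relied on the force and the pictures for the final height. The exact bolt travel could only be judged by eye.

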